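# Lay the tea tray: pack the pot stand level, then set out pot and cup

## Task

Lay the tea tray: between the two rails of its pot stand, stack the two loose wooden packers whose thicknesses together bring the pile level with the tops of the rails, flat and centred, and only then set the teapot upright and centred on top. Stand the cup without a handle upright in the middle of the round cup dish on the same tray. Put pot and cup down gently, and leave the spare packer and the mug with a handle where they are.

Things in the scene. Friction and masses are not known exactly. Their poses are not given: they have to be found in the camera images.
- tray: Fixed pale wooden tea tray, 310 x 142 mm (long side along its x axis), 8 mm thick with a rim 14 mm high; origin at the centre of its underside, on the table. The pot stand and the cup dish stand on it 152 mm apart, either one nearer the robot.
- pot_stand: Fixed dark wooden stand on the tray: plate 112 x 108 x 6 mm with two rails along its x axis, each 104 mm long, 14 mm wide, rising 30 mm above the plate. Clear gap between the rails 60 mm, open at both x ends and above, with finger room there. Origin: centre of the plate's underside, 8 mm above the table; in its frame the plate's top is at z = 6 mm, the rail tops at z = 36 mm.
- cup_dish: Fixed dark wooden round dish on the tray, 106 mm across, inner width 96 mm, rim 12 mm high. Origin at the centre of its underside, 8 mm above the table; its inner floor is 6 mm above the origin.
- packer_round: Loose round wooden packer: a disc 46 mm across and 12 mm thick. Origin at the centre of its underside, z axis up.
- packer_square: Loose square wooden packer: 44 x 44 mm and 18 mm thick, sides along its x and y axes. Origin at the centre of its underside, z axis up.
- packer_oblong: Loose oblong wooden packer: 66 x 40 mm (long along its x axis) and 24 mm thick. Origin at the centre of its underside, z axis up.
- teapot: Loose white ceramic teapot, about 0.45 kg, with an arched bamboo handle. Foot 86 mm, belly 106 mm across; spout towards +x, its tip 84 mm from the centre. Origin: centre of the foot, z up. The handle's grip is a straight bar along x, 56 mm long, 12 mm wide and high, its centre 135 mm above the origin; the lid's knob ends at 89 mm.
- cup: Loose white ceramic cup without a handle, about 0.13 kg, open above, 65 mm high, outside 62 mm across at the rim, tapering evenly to 50 mm at the foot. Origin at the centre of its foot, z axis up.
- mug: Loose white ceramic mug with a handle, straight-sided, 62 mm across and 65 mm high; handle towards its +y axis, standing out 38 mm. Origin at the centre of its underside.
There are look-alikes about, which are no part of the job. Leave any pink look-alike of the cup alone. What is shaped like the teapot but purple is not meant.

How it is judged:
On the way, in this order (a step that is already met when the one before it is completed fails the run):
1. the round and the square packer lie stacked flat between the rails, level with the rail tops (x of packer_round in the frame of pot_stand between -0.015 and 0.015 m and y of packer_round in the frame of pot_stand between -0.012 and 0.012 m and angle between each of packer_round, packer_square's own z axis and vertical below 0.07 rad and x of packer_square in the frame of pot_stand between -0.015 and 0.015 m and y of packer_square in the frame of pot_stand between -0.012 and 0.012 m and ((z of packer_square in the frame of pot_stand between 0.003 and 0.009 m and z of packer_round in the frame of pot_stand between 0.021 and 0.027 m) or (z of packer_round in the frame of pot_stand between 0.003 and 0.009 m and z of packer_square in the frame of pot_stand between 0.015 and 0.021 m))), for 0.2 s.
2. the teapot stands upright and centred on the packed stand (all of step 1 and horizontal distance between teapot and pot_stand below 0.014 m and z of teapot in the frame of pot_stand between 0.033 and 0.039 m and angle between teapot's own z axis and vertical below 0.07 rad), for 0.2 s.
At the end, for the whole second after the job is handed in: Round and square packer stacked flat between the rails (15 mm along, 12 across, 3 mm in height); teapot upright on them within 14 mm of the stand's centre; cup upright in its dish within 15 mm of the centre; oblong packer and mug moved under 30 mm; all released and at rest (all of step 2 and horizontal distance between cup and cup_dish below 0.015 m and z of cup in the frame of cup_dish between 0.003 and 0.009 m and angle between cup's own z axis and vertical below 0.08 rad and linear speed of each of packer_round, packer_square, teapot, cup below 0.02 m/s and distance of each of packer_oblong, mug from where it was at the start of the episode below 0.03 m); the robot touches nothing.
It fails at once if the oblong packer or the mug is taken or pushed away (moved more than 30 mm) (distance of any of packer_oblong, mug from where it was at the start of the episode above 0.03 m).
It fails at once if the teapot or the cup is tipped by more than 40 degrees (angle between any of teapot, cup's own z axis and vertical above 0.7 rad).
It fails at once if the teapot is dropped or slammed down on the stand or packers, or the cup in its dish (over 60 N) (contact force between teapot and pot_stand above 60 N or contact force between teapot and packer_round above 60 N or contact force between teapot and packer_square above 60 N or contact force between cup and cup_dish above 60 N).
It also fails if it takes over 106 s, if anything falls off the work surface, if the arm or the gripper's body presses on something with over 40 N, if the wrist force passes 120 N, or if a joint passes its speed limit or range.

## Robot

A 6-joint arm with a two-finger parallel gripper is mounted at the origin on the work surface. World frame = base frame: x ahead of the robot, y to its left, z up, the work surface at z = 0. Lengths are in m, angles in rad, forces in N, time in s.
With the tool pointing down it reaches from about 0.4 to 0.925 m from the base axis. Payload 3.4 kg.
Tool frame: the origin (TCP) lies between the finger pads; the fingertips stand 19 mm ahead of it and the grasp point (between the pads) is the TCP; y points along the fingers, z is the direction in which the jaws open and shut, and the axes are right-handed (so a half turn about y gives the same grasp; the last joint's range is limited). The gripper opens to 85 mm and grips with 20 to 120 N. Pads are 22 mm wide; open, the fingers measure 114 mm over their backs; the gripper's body (76 mm by 85 mm) begins 54 mm behind the grasp point. The pads swing forward as they close: fully open they stand 13 mm farther back than shut.
Start: joints at [1.161, 0.307, 1.506, -0, 1.328, -0.073], TCP at [0.19, 0.543, 0.25] pointing down, gripper open.
Joint ranges: [-3.12, 3.12], [-1.05, 2.28], [0.14, 2.33], [-1.42, 4.57], [0.1, 2.73], [-2.68, 2.68]. Speed limits (rad/s): [2.57, 2.57, 3.14, 3.14, 3.14, 3.14].

## Interface

Orientations are given as a unit quaternion [x, y, z, w].
In Python, from bench import robot, eyes gives the robot as it stands.
- The arm moves only by the tool arm_command, never from a script. Its argument "increments" is a list of rows, each an object with "angular": the turn, a rotation vector about the tool's x, y, z in degrees, a list of three; "dp": the shift along the tool's x, y, z in mm, a list of three; "hand": the closure, from 0 (fully open) to 1 (shut). In form: [{"angular": [wx, wy, wz], "dp": [dx, dy, dz], "hand": hand}, ...]. A call has 1 to 12 rows; each row shifts and turns the commanded pose from where the row before left it, along the tool's axes as they then stand; what a row does not reach is not made up. A row lasts 1/10 s, in which the tool goes at most 50 mm and 8.59 degrees, less where a joint would pass 70% of its speed; a pose out of reach is approached as far as the arm can. A call with a gripper value outside its range is refused whole. The fingers move at their own pace and stop on an object; "force" is the grip in N (left out, the last holds). Time passes only in rows, so rows that do not move let the fingers close. It gives the time, the measured TCP pose, the force and the opening at its end, in the units of the state.
- robot.observe(): the state, without advancing time (a new reading comes with each control period).
- eyes.camera(name): name is "scene" or "top" or "wrist"; returns the picture (480x640x3 uint8, red, green, blue); there is no depth.
- eyes.camera_params(name): a dict with "camera_matrix" (3x3 intrinsics, pixels), "rvec" (rotation vector, rad) and "tvec" (3), from world to camera coordinates, as OpenCV has them. Camera axes: x right, y down, z forward; pixel columns grow to the right and rows downward; lengths in m; the calibration is good to about 2 mm. A picture is of the moment at which its call begins: read the wrist's pose just before it. camera_params takes no time and is no camera call; for the wrist camera it gives the pose at the moment of the call.
- robot.close_job(): hands the job in, once; it reports no verdict.
The state is a dict: "time_s": time; "joint_positions": joint angles; "qvel": joint speeds; "joint_torque": joint torques, N m; "ee_pos": TCP position; "eef_rot": TCP orientation; "wrist_force": force on the tool from outside, world axes, zero at the start; "ft_torque": the same for the moment, N m; "width": opening from 0.0 (shut) to 1.0 (fully open).
Only numpy, scipy, OpenCV 4.12 (cv2) and the standard library are available. Lean on these libraries where they do the work, as an engineer would, in place of code of your own. Each camera call takes 0.05 s, during which the arm holds its last target. There are 200 camera calls.

## Working session

There is one attempt and no reset: what is moved stays moved. The work goes in short steps, Python scripts to look and compute and a tool call to move; the robot and the scene stay as the last step left them, time stands still between calls to the robot, and variables do not carry over. Pictures are saved under pics/ and viewed, about 12 in all and at most 16, crops included, and the job is handed in when it is done.

Besides the shell and the picture viewer there is one more tool, called after "Request:" by a JSON object that holds its "op" and its "data", one argument or row to a line. arm_command: Moves the arm, as the interface text tells. Its arguments: {"type":"object","properties":{"increments":{"type":"array","items":{"type":"object","properties":{"angular":{"type":"array","items":{"type":"number"}},"dp":{"type":"array","items":{"type":"number"}},"hand":{"type":"number"}}}},"force":{"type":"number"}},"required":["increments"]}

```bash
mkdir -p pics; ls; python3 - <<'E'
from bench import robot, eyes
import cv2,numpy as np
s=robot.observe(); print({k:np.round(v,3).tolist() for k,v in s.items()})
for n in ("scene","top"):
    cv2.imwrite(f"pics/{n}0.png",eyes.camera(n)[:,:,::-1]); p=eyes.camera_params(n)
    R=cv2.Rodrigues(np.array(p["rvec"]))[0]; print(n,np.round(p["camera_matrix"],1).tolist(),(-R.T@np.array(p["tvec"]).ravel()).round(3))
    print(R.round(3).tolist())
p=eyes.camera_params("wrist");R=cv2.Rodrigues(np.array(p["rvec"]))[0]; print(np.round(p["camera_matrix"],1).tolist(),(-R.T@np.array(p["tvec"]).ravel()).round(3),R.round(3).tolist())
E
```

```text
pics
{'time_s': 0.0, 'joint_positions': [1.16, 0.308, 1.508, -0.0, 1.328, -0.074], 'qvel': [0.0, -0.0, -0.001, 0.002, -0.0, -0.001], 'joint_torque': [-0.002, -45.756, -25.192, -0.0, 0.013, 0.0], 'ee_pos': [0.19, 0.542, 0.249], 'eef_rot': [0.698, -0.119, 0.118, -0.696], 'wrist_force': [-0.124, 0.428, 0.332], 'ft_torque': [0.043, -0.008, -0.0], 'width': 1.001}
scene [[508.1, 0.0, 324.1], [0.0, 508.1, 239.7], [0.0, 0.0, 1.0]] [ 1.277 -0.074  0.905]
[[0.003, 1.0, -0.005], [0.762, -0.006, -0.647], [-0.647, -0.002, -0.762]]
top [[607.0, 0.0, 321.2], [0.0, 607.0, 250.2], [0.0, 0.0, 1.0]] [ 0.451 -0.089  1.384]
[[-0.02, -1.0, 0.006], [-0.998, 0.019, -0.065], [0.065, -0.007, -0.998]]
[[390.0, 0.0, 321.9], [0.0, 390.0, 240.6], [0.0, 0.0, 1.0]] [0.122 0.565 0.373] [[0.33, 0.944, -0.002], [0.905, -0.316, 0.286], [0.269, -0.096, -0.958]]
```

View pics/top0.png

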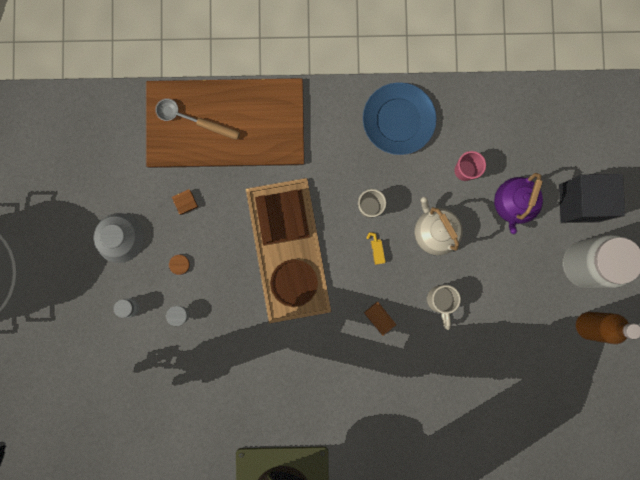

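View pics/scene0.png

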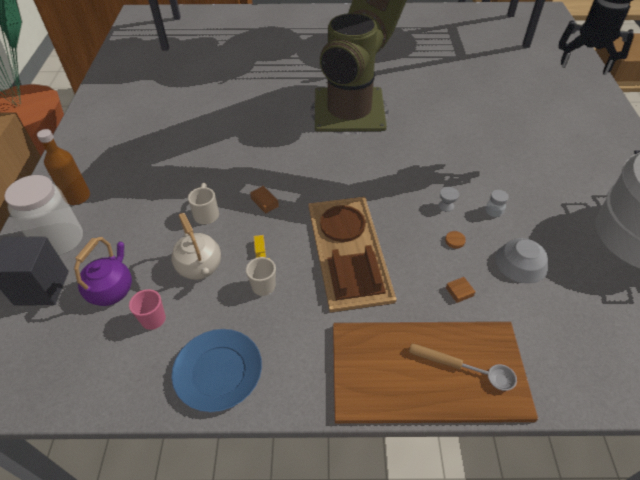

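Candidates in the top view:
- **Packers:** square (185,202), round (179,264), oblong (380,318), which is the spare.
- **Teapots:** white (438,232) is the one I want, purple (518,200) is not.
- **Cups:** handle-less white (372,202) is the one I want. The mug with a handle is at (443,300) and the pink look-alike at (471,165).
- **Stand and dish:** stand (282,217), dish (295,282).

The yellow toy is a distractor.

```bash
cat > h.py <<'E'
import cv2, numpy as np
from bench import robot, eyes
from scipy.spatial.transform import Rotation as Ro
class Cam:
    def __init__(s,n):
        p=eyes.camera_params(n); s.K=np.array(p["camera_matrix"],float)
        s.R=cv2.Rodrigues(np.array(p["rvec"],float))[0]; s.t=np.array(p["tvec"],float).ravel(); s.c=-s.R.T@s.t
    def ray(s,px):
        d=s.R.T@np.linalg.inv(s.K)@np.array([px[0],px[1],1.]); return d/np.linalg.norm(d)
    def plane(s,px,z):
        d=s.ray(px); return s.c+d*(z-s.c[2])/d[2]
    def proj(s,X):
        q=s.K@(s.R@np.array(X,float)+s.t); return q[:2]/q[2]
def tri(a,pa,b,pb):
    A=np.zeros((3,3));v=np.zeros(3);P=[]
    for c,p in((a,pa),(b,pb)):
        d=c.ray(p);M=np.eye(3)-np.outer(d,d);A+=M;v+=M@c.c
    X=np.linalg.solve(A,v); return X, np.linalg.norm(a.proj(X)-pa)+np.linalg.norm(b.proj(X)-pb)
def blobs(img,roi,f):
    """contours (full-image coords) of mask f(hsv) in roi x0,y0,x1,y1, largest first"""
    x0,y0,x1,y1=roi; hsv=cv2.cvtColor(img[y0:y1,x0:x1],cv2.COLOR_RGB2HSV).astype(int)
    m=f(hsv[...,0],hsv[...,1],hsv[...,2]).astype(np.uint8)*255
    m=cv2.morphologyEx(m,cv2.MORPH_OPEN,np.ones((3,3)))
    c=cv2.findContours(m,cv2.RETR_EXTERNAL,cv2.CHAIN_APPROX_NONE)[0]
    return [k+np.array([[x0,y0]]) for k in sorted(c,key=cv2.contourArea,reverse=True)]
def tool():
    s=robot.observe(); return np.array(s["ee_pos"]),Ro.from_quat(s["eef_rot"]).as_matrix(),s
E
python3 - <<'E'
from h import *
T=cv2.cvtColor(cv2.imread("pics/top0.png"),4); S=cv2.cvtColor(cv2.imread("pics/scene0.png"),4)
ct,cs=Cam("top"),Cam("scene")
p,R,_=tool(); print("tool axes cols\n",R.round(3))
for n,x,y in (("sq",185,202),("rd",179,264),("ob",380,318),("pot",438,232),("cup",372,202),("mug",443,300),("stand",282,217),("dish",295,282),("yel",377,248)):
    print(n,T[y,x],cv2.cvtColor(T[y:y+1,x:x+1],cv2.COLOR_RGB2HSV)[0,0],ct.plane((x,y),.02).round(3))
sat=lambda h,s,v:(s>110)&(v>40)
for n,r,q in (("sq",(165,182,205,220),(440,275,480,305)),("rd",(160,248,200,280),(438,225,475,255)),("ob",(355,295,405,342),(240,180,285,218))):
    a=blobs(T,r,sat)[0]; b=blobs(S,q,sat)[0]
    for k in(a,b): print(n,cv2.contourArea(k),np.round(cv2.minAreaRect(k),1) if 0 else cv2.minAreaRect(k))
    X,e=tri(ct,np.array(cv2.minAreaRect(a)[0]),cs,np.array(cv2.minAreaRect(b)[0])); print(X.round(4),round(e,2))
def big(img,roi,k,n):
    x0,y0,x1,y1=roi; return cv2.resize(img[y0:y1,x0:x1],None,fx=k,fy=k,interpolation=cv2.INTER_CUBIC)[...,::-1]
A=big(T,(240,170,470,335),3.4,0); cv2.imwrite("pics/t1.png",A)
A=big(S,(165,180,400,315),3.3,0); cv2.imwrite("pics/s1.png",A)
E
```

```text
tool axes cols
 [[ 0.944 -0.001  0.33 ]
 [-0.33  -0.002  0.944]
 [-0.    -1.    -0.002]]
sq [128  82  49] [ 13 157 128] [0.655 0.206 0.02 ]
rd [127  83  52] [ 12 151 127] [0.515 0.221 0.02 ]
ob [79 52 32] [ 13 152  79] [ 0.385 -0.228  0.02 ]
pot [205 196 171] [ 22  42 205] [ 0.576 -0.364  0.02 ]
cup [115 110  99] [ 21  35 115] [ 0.647 -0.216  0.02 ]
mug [116 111  97] [ 22  42 116] [ 0.423 -0.37   0.02 ]
stand [46 28 21] [  8 139  46] [ 0.617 -0.012  0.02 ]
dish [78 48 30] [ 11 157  78] [ 0.469 -0.039  0.02 ]
yel [202 161  52] [ 22 189 202] [ 0.542 -0.225  0.02 ]
sq 352.5 ((184.38145446777344, 201.60826110839844), (19.900785446166992, 19.494647979736328), 66.03751373291016)
sq 399.5 ((459.9800109863281, 289.1400146484375), (24.200000762939453, 20.60000228881836), 53.13010025024414)
[0.6574 0.211  0.0101] 1.07
rd 283.5 ((178.5, 264.0), (18.0, 19.0), 90.0)
rd 233.0 ((455.0, 239.0), (16.0, 18.0), 90.0)
[0.5156 0.2252 0.0082] 0.76
ob 480.0 ((379.6463623046875, 318.1829528808594), (30.141538619995117, 17.64763641357422), 51.34019470214844)
ob 378.0 ((264.0542907714844, 199.35975646972656), (27.243247985839844, 16.951351165771484), 47.72631072998047)
[ 0.3843 -0.2266  0.0099] 1.08
```

View pics/t1.png

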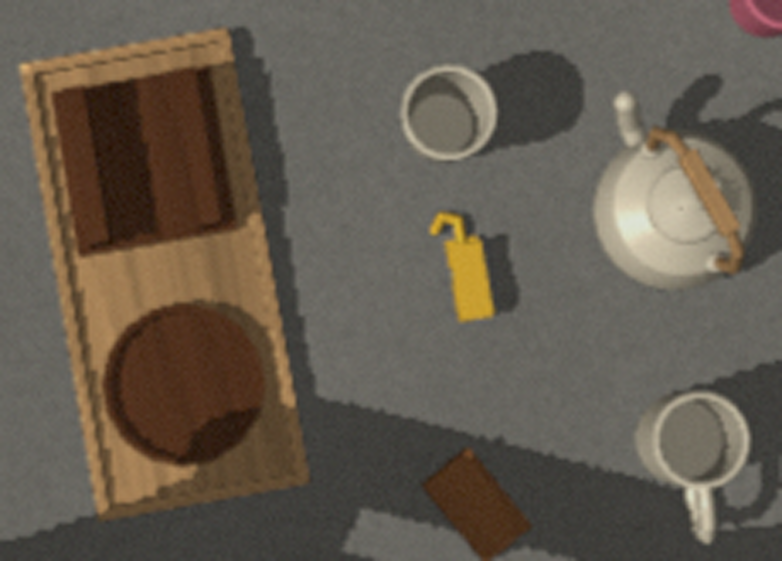

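View pics/s1.png

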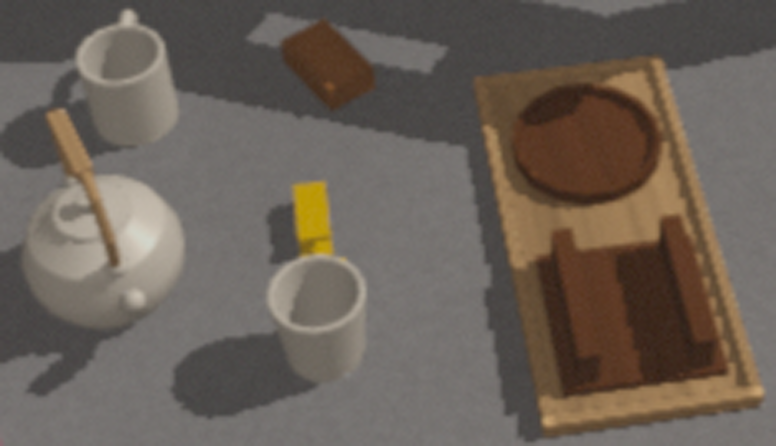

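The top and scene crops agree. The stand's rails run along the tray's long axis at its far end, and the dish is at the near end. White pot, cup, mug and oblong packer are all clear of each other. Next come the tray geometry and the approach numbers.

```bash
python3 - <<'E'
from h import *
ct,cs=Cam("top"),Cam("scene")
t=lambda u,v:np.array([240+u/3.4,170+v/3.4]); s=lambda u,v:np.array([165+u/3.3,180+v/3.3])
C=[]
for n,a,b in (("+yfar",t(25,65),s(758,398)),("-yfar",t(228,32),s(545,430)),("-ynear",t(305,482),s(475,78)),("+ynear",t(100,517),s(660,60))):
    X,e=tri(ct,a,cs,b); print(n,X.round(3),round(e,2)); C.append(ct.plane(a,.014))
C=np.array(C);c=C.mean(0); ax=(C[0]+C[1]-C[2]-C[3])[:2]; ax/=np.linalg.norm(ax)
print("tray c",c.round(4),"x",ax,np.degrees(np.arctan2(ax[1],ax[0])),"len",np.linalg.norm(C[0]-C[3]),np.linalg.norm(C[0]-C[1]))
print("stand",c[:2]+.076*ax,"dish",c[:2]-.076*ax)
T=cv2.cvtColor(cv2.imread("pics/top0.png"),4)
sat=lambda h,s,v:(s>110)&(v>40)
for n,r,z in (("sq",(165,182,205,220),.018),("ob",(355,295,405,342),.024)):
    B=np.array([ct.plane(p,z)[:2] for p in cv2.boxPoints(cv2.minAreaRect(blobs(T,r,sat)[0]))]); print(n,B.mean(0),[np.degrees(np.arctan2(*(B[(i+1)%4]-B[i])[::-1])).round(1) for i in range(4)],[np.linalg.norm(B[(i+1)%4]-B[i]).round(4) for i in range(2)])
X,e=tri(ct,t(672,212),cs,s(100,240)); print("pot belly",X,e)
X,e=tri(ct,(t(658,135)+t(740,262))/2,cs,s(75,150)); print("?",X,e)
X,e=tri(ct,t(707,192),cs,s(71,143)); print("bar mid",X,e)
for u in ((683,152),(732,232)): print("bar end",ct.plane(t(*u),.135))
print("spout",tri(ct,t(625,100),cs,s(133,302)))
X,e=tri(ct,t(450,110),cs,s(317,292)); print("cup rim",X,e)
E
```

```text
+yfar [0.684 0.069 0.008] 2.0
-yfar [ 0.704 -0.067  0.003] 2.42
-ynear [ 0.401 -0.115  0.011] 0.84
+ynear [0.381 0.023 0.008] 2.02
tray c [ 0.5418 -0.025   0.014 ] x [0.98875097 0.14957114] 8.60207413424368 len 0.3051323135598933 0.13758695379504637
stand [ 0.61689899 -0.01363376] dish [ 0.46660884 -0.03636857]
sq [0.65610428 0.20815951] [np.float64(-66.8), np.float64(-156.7), np.float64(113.2), np.float64(23.4)] [np.float64(0.0439), np.float64(0.0456)]
ob [ 0.38510757 -0.22647987] [np.float64(-52.7), np.float64(-142.6), np.float64(127.2), np.float64(37.5)] [np.float64(0.0394), np.float64(0.0669)]
pot belly [ 0.5736625  -0.36019024  0.0351761 ] 0.255206620643342
? [ 0.57343777 -0.3585892   0.12472781] 0.19443748780592532
bar mid [ 0.5761441  -0.36008371  0.13433902] 1.6330384178772732
bar end [ 0.60110709 -0.34777335  0.135     ]
bar end [ 0.55163921 -0.37599146  0.135     ]
spout (array([ 0.64433159, -0.32505339,  0.06048046]), np.float64(1.6221064097621365))
cup rim [ 0.63957176 -0.21042476  0.06346396] 2.532233405892522
```

Request:
{"op": "arm_command", "data": {
  "increments": [
    {"dp":[46,3,-13.4],"angular":[0,0,0],"hand":0},
    {"dp":[46,3,-13.4],"angular":[0,0,0],"hand":0},
    {"dp":[46,3,-13.4],"angular":[0,0,0],"hand":0},
    {"dp":[46,3,-13.4],"angular":[0,0,0],"hand":0},
    {"dp":[46,3,-13.4],"angular":[0,0,0],"hand":0},
    {"dp":[46,3,-13.4],"angular":[0,0,0],"hand":0},
    {"dp":[46,3,-13.4],"angular":[0,0,0],"hand":0},
    {"dp":[46,3,-13.4],"angular":[0,0,0],"hand":0},
    {"dp":[46,3,-13.4],"angular":[0,0,0],"hand":0},
    {"dp":[46,3,-13.4],"angular":[0,0,0],"hand":0},
    {"dp":[46,3,-13.4],"angular":[0,0,0],"hand":0},
    {"dp":[46,3,-13.4],"angular":[0,0,0],"hand":0}
  ]
}}

```text
time_s: 1.3
ee_pos: [0.659, 0.207, 0.2136]
eef_rot: [0.697, -0.119, 0.118, -0.697]
wrist_force: [-0.4, 2.1, -0.5]
width: 1.001
```

Request:
{"op": "arm_command", "data": {
  "increments": [
    {"dp":[0,0,0],"angular":[0,7.9,0],"hand":0},
    {"dp":[0,0,0],"angular":[0,7.9,0],"hand":0},
    {"dp":[0,0,0],"angular":[0,7.9,0],"hand":0},
    {"dp":[0,0,0],"angular":[0,7.9,0],"hand":0},
    {"dp":[0,0,0],"angular":[0,7.9,0],"hand":0},
    {"dp":[0,0,0],"angular":[0,7.9,0],"hand":0},
    {"dp":[0,0,0],"angular":[0,0,0],"hand":0},
    {"dp":[0,0,0],"angular":[0,0,0],"hand":0}
  ]
}}

```text
time_s: 2.1
ee_pos: [0.6576, 0.2085, 0.2138]
eef_rot: [0.592, -0.388, 0.388, -0.591]
wrist_force: [-0.5, 0.6, 0.2]
width: 1.003
```

```bash
cat >> h.py <<'E'
def delta(target=None,jaw=None):
    """print tool pose; shift to target in tool mm, and yaw turn (deg, about tool y) to bring the jaw axis to heading jaw (mod 180)"""
    p,R,s=tool(); y=np.degrees(np.arctan2(R[1,2],R[0,2]))
    print("TCP",p.round(4),"jaw",y.round(2),"down",R[:,1].round(3),"F",np.round(s["wrist_force"],1),"w",round(s["width"],3),"t",round(s["time_s"],2),"q6",round(s["joint_positions"][5],2))
    if jaw is not None:
        d=(y-jaw+90)%180-90; print("turn y",d.round(2))
    if target is not None: print("dp mm now",(R.T@(np.array(target)-p)*1e3).round(1)); 
    if target is not None and jaw is not None:
        R2=R@Ro.from_rotvec([0,np.radians(d),0]).as_matrix(); print("dp mm after turn",(R2.T@(np.array(target)-p)*1e3).round(1))
def wrist(name=None):
    c=Cam("wrist"); im=eyes.camera("wrist")
    if name: cv2.imwrite(f"pics/{name}.png",im[...,::-1])
    return c,im
E
python3 - <<'E'
from h import *
delta((.657,.209,.2),23.3)
wrist("w1")
E
```

```text
TCP [0.6576 0.2085 0.2138] jaw 23.49 down [-0.001 -0.    -1.   ] F [-0.5  0.6  0.2] w 1.003 t 2.1 q6 -0.16
turn y 0.19
dp mm now [-0.8 13.8 -0.4]
dp mm after turn [-0.8 13.8 -0.4]
```

View pics/w1.png

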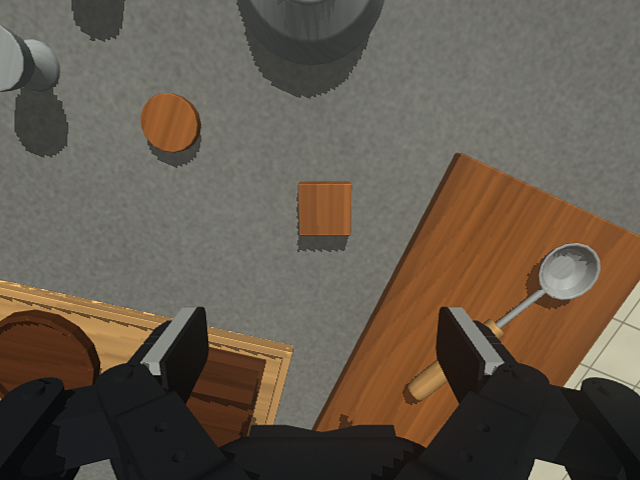

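The close crop shows the square packer at (325,209), aligned with the jaws, and the round one at (171,123).

```bash
python3 - <<'E'
from h import *
c=Cam("wrist"); im=cv2.cvtColor(cv2.imread("pics/w1.png"),4); ct=Cam("top"); T=cv2.cvtColor(cv2.imread("pics/top0.png"),4)
sat=lambda h,s,v:(s>110)&(v>70)
for n,r,z,rt in (("sq",(280,165,370,255),.018,(165,182,205,220)),("rd",(130,80,220,170),.012,(160,248,200,280))):
    k=blobs(im,r,sat)[0]; rr=cv2.minAreaRect(k); B=np.array([c.plane(p,z)[:2] for p in cv2.boxPoints(rr)])
    e=B[1]-B[0]; print(n,rr,B.mean(0).round(4),np.degrees(np.arctan2(e[1],e[0])),np.linalg.norm(e),np.linalg.norm(B[2]-B[1]))
    print(tri(c,rr[0],ct,cv2.minAreaRect(blobs(T,rt,lambda h,s,v:(s>110)&(v>40))[0])[0]))
E
```

```text
sq ((323.9999694824219, 207.99998474121094), (53.99999237060547, 51.99999237060547), 90.0) [0.6573 0.2129] 23.481366485282347 0.04245207340946936 0.04581290710888187
(array([0.65812067, 0.21093849, 0.00518195]), np.float64(0.1849334021515082))
rd ((169.5, 122.0), (58.0, 57.0), 90.0) [0.5168 0.2267] 23.471920119382 0.044568964578230716 0.04445640304918183
(array([0.51504733, 0.22558983, 0.00545282]), np.float64(1.4979482262717807))
```

Request:
{"op": "arm_command", "data": {
  "increments": [
    {"dp":[-2.6,36,1.6],"angular":[0,0,0],"hand":0},
    {"dp":[0,40,0],"angular":[0,0,0],"hand":0},
    {"dp":[0,40,0],"angular":[0,0,0],"hand":0},
    {"dp":[0,36,0],"angular":[0,0,0],"hand":0.1},
    {"dp":[0,20,0],"angular":[0,0,0],"hand":0.2},
    {"dp":[0,10,0],"angular":[0,0,0],"hand":0.25},
    {"dp":[0,7,0],"angular":[0,0,0],"hand":0.3},
    {"dp":[0,0,0],"angular":[0,0,0],"hand":0.3},
    {"dp":[0,0,0],"angular":[0,0,0],"hand":0.3},
    {"dp":[0,0,0],"angular":[0,0,0],"hand":0.3}
  ],
  "force": 40
}}

```text
time_s: 3.15
ee_pos: [0.6595, 0.2118, 0.0269]
eef_rot: [-0.59, 0.388, -0.389, 0.591]
wrist_force: [-0.1, 0.7, -0.2]
width: 0.697
```

```bash
python3 - <<'E'
from h import *
delta((.658,.2115,.024),23.5)
wrist("w2")
E
```

```text
TCP [0.6595 0.2118 0.0269] jaw 23.32 down [ 0.003  0.001 -1.   ] F [-0.1  0.7 -0.2] w 0.697 t 3.15 q6 -0.16
turn y -0.18
dp mm now [-0.3  2.9 -1.5]
dp mm after turn [-0.3  2.9 -1.5]
```

View pics/w2.png

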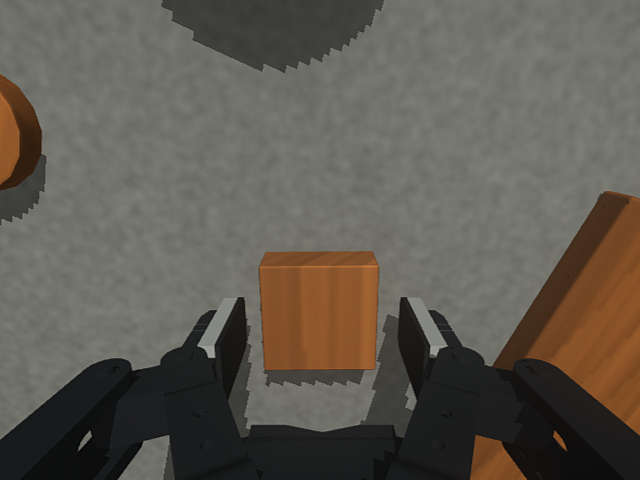

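```bash
python3 - <<'E'
from h import *
c=Cam("wrist");p,R,_=tool()
print("TCP px",c.proj(p),"at z.018",c.proj([p[0],p[1],.018]))
B=np.array([c.plane(q,.018) for q in ((261,266),(379,266),(376,369),(262,369))]); print(B.round(4),B.mean(0), (R.T@(B.mean(0)-p)*1e3).round(1))
E
```

```text
TCP px [322.43288551 334.55023341] at z.018 [322.3430363 322.4242869]
[[0.6301 0.2238 0.018 ]
 [0.6691 0.2406 0.018 ]
 [0.6867 0.2014 0.018 ]
 [0.6457 0.1838 0.018 ]] [0.65788596 0.2124253  0.018     ] [-1.2  8.8 -1.1]
```

The square is within about 1 mm of the grasp point. I'll lower a little and close.

Request:
{"op": "arm_command", "data": {
  "increments": [
    {"dp":[-1.2,4,-1],"angular":[0,0,0],"hand":0.3},
    {"dp":[0,0,0],"angular":[0,0,0],"hand":0.6},
    {"dp":[0,0,0],"angular":[0,0,0],"hand":0.7},
    {"dp":[0,0,0],"angular":[0,0,0],"hand":0.7},
    {"dp":[0,0,0],"angular":[0,0,0],"hand":0.7},
    {"dp":[0,0,0],"angular":[0,0,0],"hand":0.7}
  ],
  "force": 40
}}

```text
time_s: 3.8
ee_pos: [0.657, 0.2123, 0.0216]
eef_rot: [-0.591, 0.389, -0.389, 0.591]
wrist_force: [-0.5, 1.0, 2.3]
width: 0.501
```

Request:
{"op": "arm_command", "data": {
  "increments": [
    {"dp":[0,-10,0],"angular":[0,0,0],"hand":0.7},
    {"dp":[0,-30,0],"angular":[0,0,0],"hand":0.7},
    {"dp":[0,-40,0],"angular":[0,0,0],"hand":0.7},
    {"dp":[0,-40,0],"angular":[0,0,0],"hand":0.7},
    {"dp":[0,-30,0],"angular":[0,0,0],"hand":0.7},
    {"dp":[0,0,0],"angular":[0,7.4,0],"hand":0.7},
    {"dp":[0,0,0],"angular":[0,7.4,0],"hand":0.7},
    {"dp":[0,0,0],"angular":[0,0,0],"hand":0.7}
  ]
}}

```text
time_s: 4.6
ee_pos: [0.6569, 0.2122, 0.1722]
eef_rot: [-0.535, 0.461, -0.462, 0.536]
wrist_force: [0.0, 0.4, 0.6]
width: 0.5
```

```bash
python3 - <<'E'
from h import *
delta((.617,-.0136,.18),8.6)
E
```

```text
TCP [0.6569 0.2122 0.1722] jaw 8.48 down [ 0.001  0.    -1.   ] F [0.  0.4 0.6] w 0.5 t 4.6 q6 0.1
turn y -0.12
dp mm now [217.4  -7.9 -72.7]
dp mm after turn [217.3  -7.9 -73.2]
```

Request:
{"op": "arm_command", "data": {
  "increments": [
    {"dp":[36.2,-1.3,-12.2],"angular":[0,0,0],"hand":0.7},
    {"dp":[36.2,-1.3,-12.2],"angular":[0,0,0],"hand":0.7},
    {"dp":[36.2,-1.3,-12.2],"angular":[0,0,0],"hand":0.7},
    {"dp":[36.2,-1.3,-12.2],"angular":[0,0,0],"hand":0.7},
    {"dp":[36.2,-1.3,-12.2],"angular":[0,0,0],"hand":0.7},
    {"dp":[36.2,-1.3,-12.2],"angular":[0,0,0],"hand":0.7},
    {"dp":[0,0,0],"angular":[0,0,0],"hand":0.7},
    {"dp":[0,0,0],"angular":[0,0,0],"hand":0.7}
  ]
}}

```text
time_s: 5.4
ee_pos: [0.6164, -0.0143, 0.1791]
eef_rot: [-0.536, 0.462, -0.461, 0.536]
wrist_force: [0.0, 0.3, -1.5]
width: 0.504
```

```bash
python3 - <<'E'
from h import *
delta((.617,-.0136,.18),8.6)
c,_=wrist("w3"); np.savez("pics/w3cam",K=c.K,R=c.R,t=c.t)
E
```

```text
TCP [ 0.6164 -0.0143  0.1791] jaw 8.49 down [-0.     0.001 -1.   ] F [ 0.   0.3 -1.5] w 0.504 t 5.4 q6 -0.24
turn y -0.11
dp mm now [-0.6 -0.9  0.7]
dp mm after turn [-0.6 -0.9  0.7]
```

View pics/w3.png

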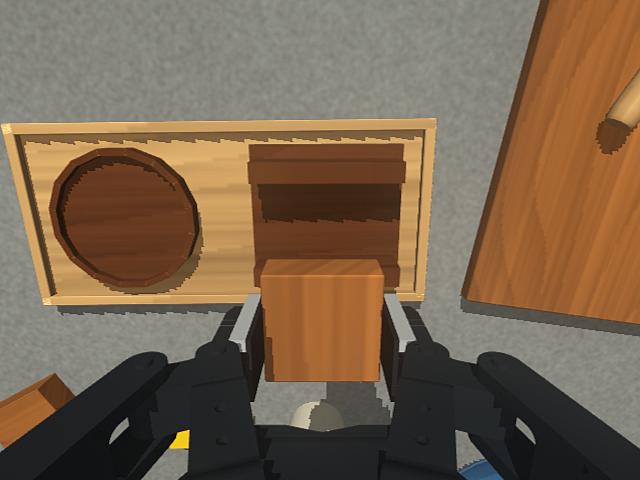

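```bash
python3 - <<'E'
from h import *
c=Cam("wrist")
def rep(n,px,z):
    B=np.array([c.plane(q,z)[:2] for q in px]); e=B[1]-B[0]; f=B[2]-B[1]
    print(n,B.mean(0).round(4),"head",np.degrees(np.arctan2(e[1],e[0])).round(2),np.linalg.norm(e).round(4),np.linalg.norm(f).round(4)); return B.mean(0),e/np.linalg.norm(e)
t,a=rep("tray",((3,125),(436,119),(424,300),(44,304)),.014)
print("stand",t+.076*a,"dish",t-.076*a)
r,b=rep("rail",((248.5,162),(405,162),(406.5,184),(249,184)),.044)
n=np.array([b[1],-b[0]]); print("stand from rail",r+.037*n)
k=np.array([[l] for l in ((52,190),(58,255),(95,283),(130,288),(185,258),(199,215),(165,160),(120,148),(80,158))],np.int32)
el=cv2.fitEllipse(k); print("dish",c.plane(el[0],.020))
im=cv2.cvtColor(cv2.imread("pics/w3.png"),4)
# packer in hand: underside front edge
p,R,_=tool(); print("tcp px",c.proj(p))
zt=p[2]-.0216+.018
B=np.array([c.plane(q,zt) for q in ((265,277),(383,277),(380,381),(264,381))]); print("held top ctr in tool",(R.T@(B.mean(0)-p)*1e3).round(1),np.linalg.norm(B[1]-B[0]),np.linalg.norm(B[2]-B[1]))
# heights: rail-top corners across wrist and scene
E
```

```text
tray [ 0.5449 -0.0206] head 9.32 0.3064 0.1395
stand [ 0.61993041 -0.0082866 ] dish [ 0.46993609 -0.03289768]
rail [0.6141 0.0276] head 8.56 0.102 0.0145
stand from rail [ 0.61959395 -0.00899026]
dish [ 0.46946977 -0.03030369  0.02      ]
tcp px [321.5884883  334.63318767]
held top ctr in tool [0.7 3.6 0.5] 0.04114943134242334 0.04238266141843788
```

Request:
{"op": "arm_command", "data": {
  "increments": [
    {"dp":[-5.6,0,3.6],"angular":[0,0,0],"hand":0.7},
    {"dp":[0,40,0],"angular":[0,0,0],"hand":0.7},
    {"dp":[0,39,0],"angular":[0,0,0],"hand":0.7},
    {"dp":[0,0,0],"angular":[0,0,0],"hand":0.7},
    {"dp":[0,0,0],"angular":[0,0,0],"hand":0.7}
  ]
}}

```text
time_s: 5.95
ee_pos: [0.6192, -0.0059, 0.0997]
eef_rot: [0.537, -0.462, 0.46, -0.536]
wrist_force: [0.4, 0.2, 0.2]
width: 0.501
```

```bash
python3 - <<'E'
from h import *
delta((.6197,-.0088,.04),8.7)
c,_=wrist("w4"); np.savez("pics/w4cam",K=c.K,R=c.R,t=c.t)
E
```

```text
TCP [ 0.6192 -0.0059  0.0997] jaw 8.62 down [-0.002  0.    -1.   ] F [0.4 0.2 0.2] w 0.501 t 5.95 q6 -0.23
turn y -0.08
dp mm now [ 3.  59.7  0.2]
dp mm after turn [ 3.  59.7  0.2]
```

View pics/w4.png

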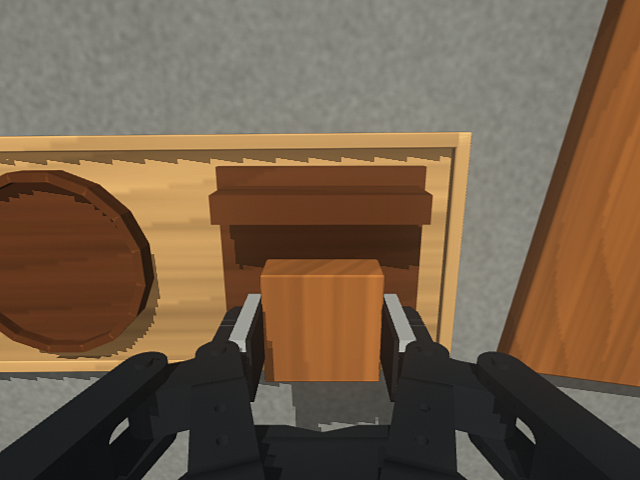

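```bash
python3 - <<'E'
from h import *
def ld(n):
    c=Cam("top"); d=np.load(f"pics/{n}cam.npz"); c.K,c.R,c.t=d["K"],d["R"],d["t"]; c.c=-c.R.T@c.t; return c
a,b=ld("w3"),ld("w4")
for p,q in (((248.5,162),(210,193)),((405,162),(431,193)),((406.5,184),(432,224)),((249,184),(211,224)),((436,119),(471,133))): print(tri(a,p,b,q))
B=np.array([b.plane(q,.044)[:2] for q in ((210,193),(431,193),(432,224),(211,224))]); e=B[1]-B[0];e/=np.linalg.norm(e); print(B.mean(0)+.037*np.array([e[1],-e[0]]),np.degrees(np.arctan2(e[1],e[0])))
p,R,_=tool(); zt=p[2]-.0036
H=np.array([b.plane(q,zt) for q in ((264,274),(384,274),(380,381),(264,381))]); print(H.mean(0))
E
```

```text
(array([0.56108586, 0.02586351, 0.03975512]), np.float64(1.3603306786479215))
(array([0.66501308, 0.04101796, 0.03573118]), np.float64(1.4839140364379682))
(array([0.66837653, 0.02674609, 0.03820603]), np.float64(0.5678744693851226))
(array([0.56335488, 0.01182735, 0.0428707 ]), np.float64(0.9922776197215939))
(array([0.68476044, 0.07199659, 0.0148202 ]), np.float64(0.39560208393112645))
[ 0.61925882 -0.00914816] 8.653198321705425
[ 0.61958744 -0.00520851  0.09744896]
```

Request:
{"op": "arm_command", "data": {
  "increments": [
    {"dp":[3.8,15,-0.8],"angular":[0,0,0],"hand":0.7},
    {"dp":[0,20,0],"angular":[0,0,0],"hand":0.7},
    {"dp":[0,15,0],"angular":[0,0,0],"hand":0.7},
    {"dp":[0,8,0],"angular":[0,0,0],"hand":0.7},
    {"dp":[0,4,0],"angular":[0,0,0],"hand":0.7},
    {"dp":[0,2,0],"angular":[0,0,0],"hand":0.7},
    {"dp":[0,0,0],"angular":[0,0,0],"hand":0.7}
  ]
}}

```text
time_s: 6.7
ee_pos: [0.6199, -0.0112, 0.0369]
eef_rot: [-0.535, 0.461, -0.462, 0.536]
wrist_force: [-0.3, 0.7, 0.4]
width: 0.506
```

Request:
{"op": "arm_command", "data": {
  "increments": [
    {"dp":[-1.5,1,0],"angular":[0,0,0],"hand":0.7},
    {"dp":[0,0.5,0],"angular":[0,0,0],"hand":0.7},
    {"dp":[0,0,0],"angular":[0,0,0],"hand":0.7}
  ]
}}

```text
time_s: 7.0
ee_pos: [0.6195, -0.0095, 0.0355]
eef_rot: [-0.535, 0.461, -0.462, 0.536]
wrist_force: [0.1, 0.5, 5.8]
width: 0.499
```

Request:
{"op": "arm_command", "data": {
  "increments": [
    {"dp":[0,0,0],"angular":[0,0,0],"hand":0.4},
    {"dp":[0,0,0],"angular":[0,0,0],"hand":0.3},
    {"dp":[0,0,0],"angular":[0,0,0],"hand":0.3},
    {"dp":[0,-10,0],"angular":[0,0,0],"hand":0.3},
    {"dp":[0,-30,0],"angular":[0,0,0],"hand":0.3},
    {"dp":[0,-30,0],"angular":[0,0,0],"hand":0},
    {"dp":[0,-40,0],"angular":[0,0,0],"hand":0},
    {"dp":[0,-30,0],"angular":[0,0,0],"hand":0},
    {"dp":[0,0,0],"angular":[0,0,0],"hand":0},
    {"dp":[0,0,0],"angular":[0,0,0],"hand":0}
  ]
}}

```text
time_s: 8.0
ee_pos: [0.6194, -0.0098, 0.1761]
eef_rot: [-0.535, 0.461, -0.462, 0.536]
wrist_force: [-0.6, 0.2, -0.7]
width: 1.002
```

```bash
python3 - <<'E'
from h import *
delta((.517,.2267,.18),8.7)
c,_=wrist("w5"); np.savez("pics/w5cam",K=c.K,R=c.R,t=c.t)
E
```

```text
TCP [ 0.6194 -0.0098  0.1761] jaw 8.5 down [ 0.003 -0.    -1.   ] F [-0.6  0.2 -0.7] w 1.002 t 8.0 q6 -0.23
turn y -0.2
dp mm now [-249.    -4.3  -66.3]
dp mm after turn [-249.2   -4.3  -65.4]
```

View pics/w5.png

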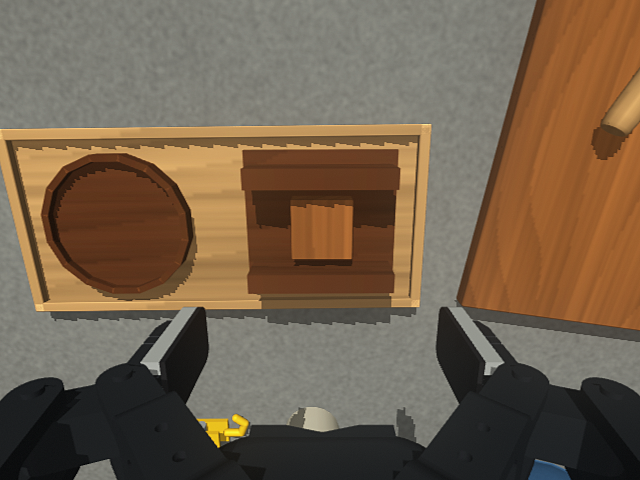

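```bash
python3 - <<'E'
from h import *
c=Cam("wrist")
def m(px,z): 
    B=np.array([c.plane(q,z)[:2] for q in px]); return B.mean(0).round(4),np.linalg.norm(B[1]-B[0]).round(4),np.linalg.norm(B[2]-B[1]).round(4)
print("sq",m(((291,199),(353,199),(352.5,260),(291,260)),.032))
print("rails outer",m(((242,167),(399,166),(396,293),(246,294)),.044))
k=np.array([[l] for l in ((42,224),(47,190),(75,160),(118,153),(155,162),(182,192),(192,228),(178,265),(150,287),(115,294),(80,284),(50,252))],np.int32)
print("dish",c.plane(cv2.fitEllipse(k)[0],.020))
E
```

```text
sq (array([ 0.6185, -0.0098]), np.float64(0.0427), np.float64(0.0445))
rails outer (array([ 0.6175, -0.0087]), np.float64(0.1009), np.float64(0.0887))
dish [ 0.46895489 -0.02948285  0.02      ]
```

Request:
{"op": "arm_command", "data": {
  "increments": [
    {"dp":[-41.5,-1,-11],"angular":[0,0,0],"hand":0},
    {"dp":[-41.5,-1,-11],"angular":[0,0,0],"hand":0},
    {"dp":[-41.5,-1,-11],"angular":[0,0,0],"hand":0},
    {"dp":[-41.5,-1,-11],"angular":[0,0,0],"hand":0},
    {"dp":[-41.5,0,-11],"angular":[0,0,0],"hand":0},
    {"dp":[-41.5,0,-11],"angular":[0,0,0],"hand":0},
    {"dp":[0,40,0],"angular":[0,0,0],"hand":0.2},
    {"dp":[0,40,0],"angular":[0,0,0],"hand":0.3},
    {"dp":[0,40,0],"angular":[0,0,0],"hand":0.3},
    {"dp":[0,0,0],"angular":[0,0,0],"hand":0.3},
    {"dp":[0,0,0],"angular":[0,0,0],"hand":0.3}
  ]
}}

```text
time_s: 9.15
ee_pos: [0.5154, 0.2263, 0.0572]
eef_rot: [0.537, -0.462, 0.461, -0.534]
wrist_force: [1.3, 0.4, 0.2]
width: 0.698
```

```bash
python3 - <<'E'
from h import *
delta((.517,.2267,.023),8.7)
c,im=wrist("w6"); p,R,_=tool()
k=blobs(im,(150,150,480,430),lambda h,s,v:(s>110)&(v>70))[0]
print(cv2.boundingRect(k)); x,y,w,h=cv2.boundingRect(k)
for z in (0,.012): 
  print(z,(R.T@(c.plane((x+w/2,y+h/2),z)-p)*1e3).round(1), [(R.T@(c.plane(q,z)-p)*1e3).round(1) for q in ((x,y+h/2),(x+w,y+h/2),(x+w/2,y),(x+w/2,y+h))])
E
```

```text
TCP [0.5154 0.2263 0.0572] jaw 8.5 down [-0.004 -0.002 -1.   ] F [1.3 0.4 0.2] w 0.698 t 9.15 q6 0.19
turn y -0.2
dp mm now [-0.2 34.2  1.8]
dp mm after turn [-0.2 34.2  1.8]
(275, 232, 96, 96)
0 [ 3.  58.8 -1.2] [array([  3.1,  58.8, -25.1]), array([ 3. , 58.8, 22.7]), array([-21.7,  58.8,  -1.2]), array([29.7, 58.8, -1.2])]
0.012 [-1.9 46.8 -1.2] [array([ -1.9,  46.8, -23.5]), array([-2. , 46.8, 21.1]), array([-25. ,  46.8,  -1.2]), array([23. , 46.8, -1.2])]
```

```bash
python3 - <<'E'
from h import *
c=Cam("wrist"); p,R,_=tool()
for y in (6,9,12,15,19): print(y,c.proj(p+R@np.array([-11,y,-22])/1e3).round(1), c.proj(p+R@np.array([-11,y,-29.7])/1e3).round(1))
E
```

```text
6 [260.7 298.9] [239.4 298.9]
9 [261.9 295.4] [241.  295.4]
12 [263.1 292. ] [242.6 292. ]
15 [264.2 288.8] [244.1 288.8]
19 [265.6 284.7] [246.1 284.7]
```

Request:
{"op": "arm_command", "data": {
  "increments": [
    {"dp":[0.5,15,-1.2],"angular":[0,0,0],"hand":0.35},
    {"dp":[0,12,0],"angular":[0,0,0],"hand":0.35},
    {"dp":[0,8,0],"angular":[0,0,0],"hand":0.4},
    {"dp":[0,4,0],"angular":[0,0,0],"hand":0.4},
    {"dp":[0,2,0],"angular":[0,0,0],"hand":0.4},
    {"dp":[0,1,0],"angular":[0,0,0],"hand":0.4},
    {"dp":[0,0,0],"angular":[0,0,0],"hand":0.4}
  ]
}}

```text
time_s: 9.9
ee_pos: [0.5159, 0.2262, 0.0168]
eef_rot: [-0.536, 0.461, -0.462, 0.536]
wrist_force: [0.0, -0.2, -0.2]
width: 0.602
```

Request:
{"op": "arm_command", "data": {
  "increments": [
    {"dp":[0,0,0],"angular":[0,0,0],"hand":0.6},
    {"dp":[0,0,0],"angular":[0,0,0],"hand":0.7},
    {"dp":[0,0,0],"angular":[0,0,0],"hand":0.7},
    {"dp":[0,0,0],"angular":[0,0,0],"hand":0.7}
  ]
}}

```text
time_s: 10.3
ee_pos: [0.5161, 0.2263, 0.0172]
eef_rot: [-0.535, 0.461, -0.462, 0.536]
wrist_force: [-0.9, 0.3, 5.1]
width: 0.518
```

Request:
{"op": "arm_command", "data": {
  "increments": [
    {"dp":[0,-10,0],"angular":[0,0,0],"hand":0.7},
    {"dp":[0,-40,0],"angular":[0,0,0],"hand":0.7},
    {"dp":[0,-45,0],"angular":[0,0,0],"hand":0.7},
    {"dp":[0,-40,0],"angular":[0,0,0],"hand":0.7},
    {"dp":[41.3,0,11],"angular":[0,0,0],"hand":0.7},
    {"dp":[41.3,0,11],"angular":[0,0,0],"hand":0.7},
    {"dp":[41.3,0,11],"angular":[0,0,0],"hand":0.7},
    {"dp":[41.3,0,11],"angular":[0,0,0],"hand":0.7},
    {"dp":[41.3,0,11],"angular":[0,0,0],"hand":0.7},
    {"dp":[41.3,0,11],"angular":[0,0,0],"hand":0.7},
    {"dp":[0,0,0],"angular":[0,0,0],"hand":0.7},
    {"dp":[0,0,0],"angular":[0,0,0],"hand":0.7}
  ]
}}

```text
time_s: 11.5
ee_pos: [0.6175, -0.0102, 0.1515]
eef_rot: [0.535, -0.463, 0.462, -0.535]
wrist_force: [-0.8, 1.4, -0.2]
width: 0.516
```

```bash
python3 - <<'E'
from h import *
delta((.6188,-.0095,.0495),8.7)
c,im=wrist("w7"); p,R,_=tool()
k=blobs(im,(200,255,440,430),lambda h,s,v:(s>110)&(v>90))
x,y,w,h=cv2.boundingRect(k[0]); print(x,y,w,h)
zt=p[2]-.0052
print([(R.T@(c.plane(q,zt)-p)*1e3).round(1) for q in ((x+w/2,y+h),(x+w/2,y),(x,y+h/2),(x+w,y+h/2))])
E
```

```text
TCP [ 0.6175 -0.0102  0.1515] jaw 8.35 down [-0.001  0.001 -1.   ] F [-0.8  1.4 -0.2] w 0.516 t 11.5 q6 -0.23
turn y -0.35
dp mm now [ -0.4 102.    1.4]
dp mm after turn [ -0.4 102.    1.4]
200 255 223 124
[array([23.4,  5.2, -3.5]), array([-26.8,   5.2,  -3. ]), array([ -3. ,   5.3, -43.9]), array([-2.9,  5.2, 37.5])]
```

Request:
{"op": "arm_command", "data": {
  "increments": [
    {"dp":[-0.8,30,1.4],"angular":[0,-0.3,0],"hand":0.7},
    {"dp":[0,35,0],"angular":[0,0,0],"hand":0.7},
    {"dp":[0,20,0],"angular":[0,0,0],"hand":0.7},
    {"dp":[0,9,0],"angular":[0,0,0],"hand":0.7},
    {"dp":[0,4,0],"angular":[0,0,0],"hand":0.7},
    {"dp":[0,2,0],"angular":[0,0,0],"hand":0.7},
    {"dp":[0,0.5,0],"angular":[0,0,0],"hand":0.7},
    {"dp":[0,0,0],"angular":[0,0,0],"hand":0.7}
  ]
}}

```text
time_s: 12.35
ee_pos: [0.6197, -0.0081, 0.0522]
eef_rot: [-0.537, 0.46, -0.461, 0.537]
wrist_force: [-0.3, -0.5, 0.3]
width: 0.518
```

Request:
{"op": "arm_command", "data": {
  "increments": [
    {"dp":[1,1,-1],"angular":[0,0,0],"hand":0.7},
    {"dp":[0,1,0],"angular":[0,0,0],"hand":0.7},
    {"dp":[0,0.8,0],"angular":[0,0,0],"hand":0.7},
    {"dp":[0,0.5,0],"angular":[0,0,0],"hand":0.7},
    {"dp":[0,0,0],"angular":[0,0,0],"hand":0.7},
    {"dp":[0,0,0],"angular":[0,0,0],"hand":0.7}
  ]
}}

```text
time_s: 12.95
ee_pos: [0.6182, -0.0096, 0.0492]
eef_rot: [-0.537, 0.46, -0.461, 0.537]
wrist_force: [-1.8, -0.5, 7.9]
width: 0.516
```

Contact is at the expected height, so I'll release, rise and check.

Request:
{"op": "arm_command", "data": {
  "increments": [
    {"dp":[0,0,0],"angular":[0,0,0],"hand":0.4},
    {"dp":[0,0,0],"angular":[0,0,0],"hand":0.3},
    {"dp":[0,0,0],"angular":[0,0,0],"hand":0.3},
    {"dp":[0,-10,0],"angular":[0,0,0],"hand":0.3},
    {"dp":[0,-30,0],"angular":[0,0,0],"hand":0.2},
    {"dp":[0,-40,0],"angular":[0,0,0],"hand":0},
    {"dp":[0,-45,0],"angular":[0,0,0],"hand":0},
    {"dp":[0,0,0],"angular":[0,0,0],"hand":0},
    {"dp":[0,0,0],"angular":[0,0,0],"hand":0}
  ]
}}

```text
time_s: 13.85
ee_pos: [0.6191, -0.0094, 0.175]
eef_rot: [-0.536, 0.459, -0.461, 0.538]
wrist_force: [-0.2, -0.8, -0.3]
width: 1.001
```

```bash
python3 - <<'E'
from h import *
delta((.6,-.3,.27),30)
c,im=wrist("w8"); np.savez("pics/w8cam",K=c.K,R=c.R,t=c.t)
E
```

```text
TCP [ 0.6191 -0.0094  0.175 ] jaw 8.81 down [ 0.004 -0.    -1.   ] F [-0.2 -0.8 -0.3] w 1.001 t 13.85 q6 -0.24
turn y -21.19
dp mm now [284.3 -95.  -63. ]
dp mm after turn [ 242.3  -95.  -161.5]
```

View pics/w8.png

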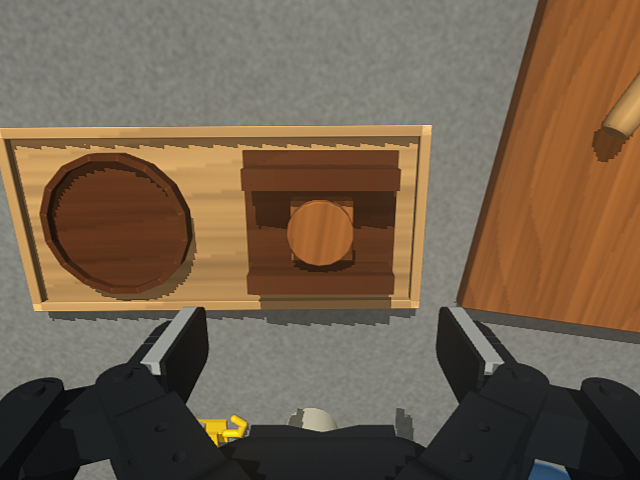

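The stack sits flat and centred, with the round packer at (321,232) and the rails centred at about (320,230). On to the teapot.

Request:
{"op": "arm_command", "data": {
  "increments": [
    {"dp":[0,-10.5,0],"angular":[0,7.68,0],"hand":0},
    {"dp":[0,-10.5,0],"angular":[0,7.68,0],"hand":0},
    {"dp":[0,-10.5,0],"angular":[0,7.68,0],"hand":0},
    {"dp":[0,-10.5,0],"angular":[0,7.68,0],"hand":0},
    {"dp":[0,-10.5,0],"angular":[0,7.68,0],"hand":0},
    {"dp":[0,-10.5,0],"angular":[0,7.68,0],"hand":0},
    {"dp":[0,-10.5,0],"angular":[0,7.68,0],"hand":0},
    {"dp":[0,-10.5,0],"angular":[0,7.68,0],"hand":0},
    {"dp":[0,-10.5,0],"angular":[0,7.68,0],"hand":0}
  ]
}}

```text
time_s: 14.8
ee_pos: [0.6168, -0.0092, 0.2652]
eef_rot: [-0.181, 0.685, -0.683, 0.178]
wrist_force: [-0.4, 0.1, -0.6]
width: 1.002
```

Request:
{"op": "arm_command", "data": {
  "increments": [
    {"dp":[26.2,0,35.1],"angular":[0,0,0],"hand":0},
    {"dp":[26.2,0,35.1],"angular":[0,0,0],"hand":0},
    {"dp":[26.2,0,35.1],"angular":[0,0,0],"hand":0},
    {"dp":[26.2,0,35.1],"angular":[0,0,0],"hand":0},
    {"dp":[26.2,0,35.1],"angular":[0,0,0],"hand":0},
    {"dp":[26.2,0,35.1],"angular":[0,0,0],"hand":0},
    {"dp":[26.2,0,35.1],"angular":[0,0,0],"hand":0},
    {"dp":[26.2,0,35.1],"angular":[0,0,0],"hand":0},
    {"dp":[0,0,0],"angular":[0,0,0],"hand":0},
    {"dp":[0,0,0],"angular":[0,0,0],"hand":0}
  ]
}}

```text
time_s: 15.8
ee_pos: [0.5738, -0.3577, 0.2646]
eef_rot: [-0.181, 0.685, -0.682, 0.179]
wrist_force: [0.3, 0.9, 0.0]
width: 1.004
```

```bash
python3 - <<'E'
from h import *
delta((.576,-.357,.27),-60.3)
c,im=wrist("w9"); np.savez("pics/w9cam",K=c.K,R=c.R,t=c.t)
E
```

```text
TCP [ 0.5738 -0.3577  0.2646] jaw -60.46 down [-0.004  0.003 -1.   ] F [0.3 0.9 0. ] w 1.004 t 15.8 q6 0.44
turn y -0.16
dp mm now [-2.3 -5.4  0.5]
dp mm after turn [-2.3 -5.4  0.5]
```

View pics/w9.png

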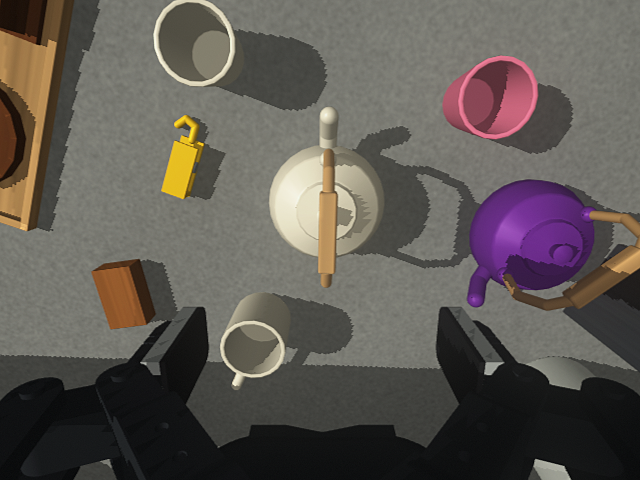

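The bar is straight in the jaws' axis, from (328,193) to (327,273), with the spout at (328,112). The cup rim is at (195,42).

```bash
python3 - <<'E'
from h import *
c=Cam("wrist"); p,R,_=tool(); ct=Cam("top")
a,b=c.plane((328.5,193),.141),c.plane((327,273),.141); print(a,b,np.linalg.norm(a-b),np.degrees(np.arctan2(*(a-b)[:2][::-1])))
m=(a+b)/2; print("mid",m,"tool",(R.T@(m-p)*1e3).round(1))
print("tri",tri(c,(327.7,233),ct,(240+707/3.4,170+192/3.4)))
print("foot/belly ctr z.045",c.plane((327,202),.05))
print("cup rim",c.plane((195,42),.065))
E
```

```text
[ 0.60285495 -0.34583501  0.141     ] [ 0.55500451 -0.37219501  0.141     ] 0.054630695864125604 28.849623711982563
mid [ 0.57892973 -0.35901501  0.141     ] tool [ -3.1 124.    5. ]
tri (array([ 0.57697601, -0.36126271,  0.13095881]), np.float64(2.362503441501073))
foot/belly ctr z.045 [ 0.58237428 -0.35739167  0.05      ]
cup rim [ 0.64141546 -0.20904033  0.065     ]
```

Request:
{"op": "arm_command", "data": {
  "increments": [
    {"dp":[-3,20,5],"angular":[0,0.7,0],"hand":0},
    {"dp":[0,40,0],"angular":[0,0,0],"hand":0},
    {"dp":[0,40,0],"angular":[0,0,0],"hand":0.1},
    {"dp":[0,20,0],"angular":[0,0,0],"hand":0.3},
    {"dp":[0,7,0],"angular":[0,0,0],"hand":0.5},
    {"dp":[0,0,0],"angular":[0,0,0],"hand":0.5},
    {"dp":[0,0,0],"angular":[0,0,0],"hand":0.5}
  ],
  "force": 80
}}

```text
time_s: 16.55
ee_pos: [0.5812, -0.3597, 0.1416]
eef_rot: [0.177, -0.684, 0.685, -0.178]
wrist_force: [0.0, -0.6, -0.0]
width: 0.501
```

```bash
python3 - <<'E'
from h import *
delta((.579,-.359,.135),-61.1)
c,im=wrist("w10")
E
```

```text
TCP [ 0.5812 -0.3597  0.1416] jaw -60.95 down [ 0.002 -0.001 -1.   ] F [ 0.  -0.6 -0. ] w 0.501 t 16.55 q6 0.45
turn y 0.15
dp mm now [ 1.6  6.6 -1.6]
dp mm after turn [ 1.6  6.6 -1.6]
```

View pics/w10.png

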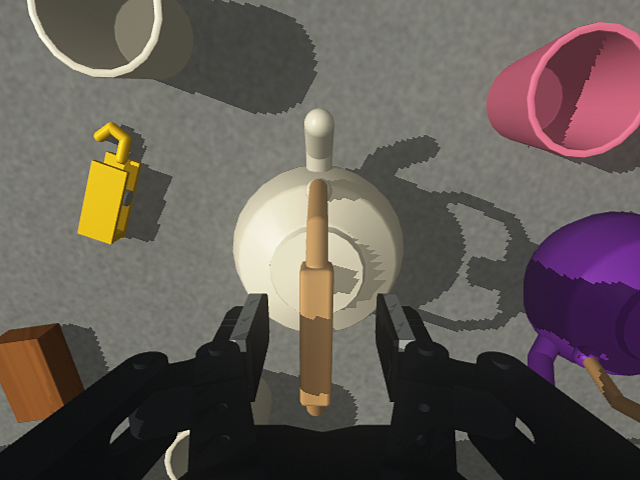

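Request:
{"op": "arm_command", "data": {
  "increments": [
    {"dp":[0,6,-1.8],"angular":[0,0,0],"hand":0.5},
    {"dp":[0,0,0],"angular":[0,0,0],"hand":0.7},
    {"dp":[0,0,0],"angular":[0,0,0],"hand":0.8},
    {"dp":[0,0,0],"angular":[0,0,0],"hand":1},
    {"dp":[0,0,0],"angular":[0,0,0],"hand":1},
    {"dp":[0,0,0],"angular":[0,0,0],"hand":1},
    {"dp":[0,0,0],"angular":[0,0,0],"hand":1}
  ],
  "force": 80
}}

```text
time_s: 17.3
ee_pos: [0.5792, -0.3584, 0.1349]
eef_rot: [0.177, -0.685, 0.685, -0.177]
wrist_force: [-2.6, 0.5, 5.7]
width: 0.118
```

Request:
{"op": "arm_command", "data": {
  "increments": [
    {"dp":[0,-4,0],"angular":[0,0,0],"hand":1},
    {"dp":[0,-10,0],"angular":[0,0,0],"hand":1},
    {"dp":[0,-20,0],"angular":[0,0,0],"hand":1},
    {"dp":[0,-30,0],"angular":[0,0,0],"hand":1},
    {"dp":[0,-30,0],"angular":[0,0,0],"hand":1},
    {"dp":[0,-26,0],"angular":[0,0,0],"hand":1},
    {"dp":[0,0,0],"angular":[0,0,0],"hand":1},
    {"dp":[0,0,0],"angular":[0,0,0],"hand":1}
  ]
}}

```text
time_s: 18.1
ee_pos: [0.5792, -0.3583, 0.254]
eef_rot: [0.177, -0.685, 0.685, -0.177]
wrist_force: [-0.2, -0.2, -4.4]
width: 0.125
```

```bash
python3 - <<'E'
from h import *
delta((.618,-.009,.255),-60)
c,im=wrist("w11")
E
```

```text
TCP [ 0.5792 -0.3583  0.254 ] jaw -61.02 down [ 0. -0. -1.] F [-0.2 -0.2 -4.4] w 0.125 t 18.1 q6 0.45
turn y -1.02
dp mm now [-203.2   -1.  -286.7]
dp mm after turn [-208.3   -1.  -283.1]
```

View pics/w11.png

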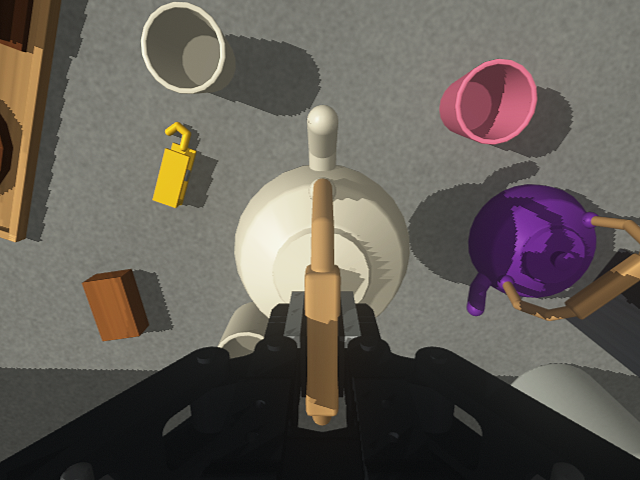

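```bash
python3 - <<'E'
from h import *
c=Cam("wrist"); p,R,_=tool(); z=p[2]+.006
for q in ((322,267),(322,415)): print((R.T@(c.plane(q,z)-p)*1e3).round(1))
# belly silhouette centre line: left/right extremes at belly height
for q in ((235,245),(409,245)): print((R.T@(c.plane(q,p[2]-.09)-p)*1e3).round(1))
E
```

```text
[-28.7  -6.    1.2]
[28.3 -6.   1.2]
[ -6.2  90.1 -48.5]
[-6.3 89.9 51. ]
```

Request:
{"op": "arm_command", "data": {
  "increments": [
    {"dp":[-25.5,0,-35.8],"angular":[0,0,0],"hand":1},
    {"dp":[-25.5,0,-35.8],"angular":[0,0,0],"hand":1},
    {"dp":[-25.5,0,-35.8],"angular":[0,0,0],"hand":1},
    {"dp":[-25.5,0,-35.8],"angular":[0,0,0],"hand":1},
    {"dp":[-25.5,0,-35.8],"angular":[0,0,0],"hand":1},
    {"dp":[-25.5,0,-35.8],"angular":[0,0,0],"hand":1},
    {"dp":[-25.5,0,-35.8],"angular":[0,0,0],"hand":1},
    {"dp":[-25.5,0,-35.8],"angular":[0,0,0],"hand":1},
    {"dp":[0,0,0],"angular":[0,0,0],"hand":1},
    {"dp":[0,0,0],"angular":[0,0,0],"hand":1},
    {"dp":[0,0,0],"angular":[0,0,0],"hand":1}
  ]
}}

```text
time_s: 19.25
ee_pos: [0.618, -0.0094, 0.2525]
eef_rot: [-0.178, 0.685, -0.684, 0.176]
wrist_force: [-0.1, -0.5, -5.5]
width: 0.12
```

```bash
python3 - <<'E'
from h import *
delta((.618,-.009,.18),-61)
for n in ("top","scene"): cv2.imwrite(f"pics/{n}1.png",eyes.camera(n)[:,:,::-1])
a=cv2.imread("pics/top1.png")[150:330,220:380]; b=cv2.imread("pics/scene1.png")[150:330,280:440]
cv2.imwrite("pics/m1.png",cv2.resize(np.hstack([a,b]),None,fx=2.4,fy=2.4,interpolation=2))
E
```

```text
TCP [ 0.618  -0.0094  0.2525] jaw -61.02 down [-0.003 -0.    -1.   ] F [-0.1 -0.5 -5.5] w 0.12 t 19.25 q6 0.98
turn y -0.02
dp mm now [-0.4 72.5 -0.2]
dp mm after turn [-0.4 72.5 -0.2]
```

View pics/m1.png

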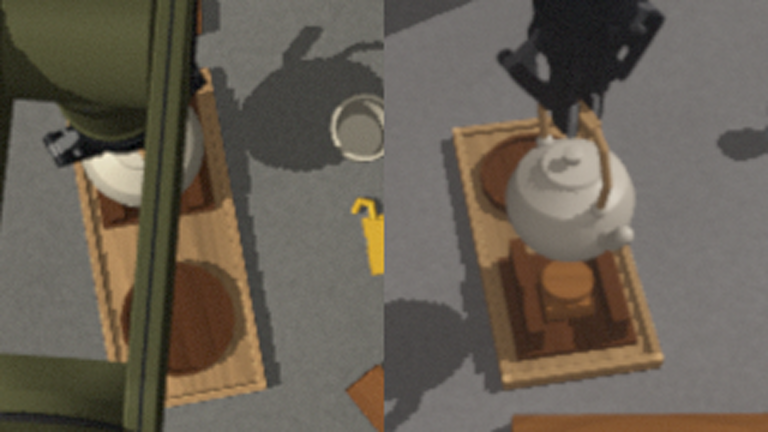

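Request:
{"op": "arm_command", "data": {
  "increments": [
    {"dp":[0,20,-1.2],"angular":[0,0,0],"hand":1},
    {"dp":[0,25,0],"angular":[0,0,0],"hand":1},
    {"dp":[0,12,0],"angular":[0,0,0],"hand":1},
    {"dp":[0,6,0],"angular":[0,0,0],"hand":1},
    {"dp":[0,3,0],"angular":[0,0,0],"hand":1},
    {"dp":[0,2,0],"angular":[0,0,0],"hand":1},
    {"dp":[0,0,0],"angular":[0,0,0],"hand":1},
    {"dp":[0,0,0],"angular":[0,0,0],"hand":1}
  ]
}}

```text
time_s: 20.15
ee_pos: [0.6189, -0.008, 0.1872]
eef_rot: [0.176, -0.684, 0.685, -0.177]
wrist_force: [0.6, 0.4, -5.4]
width: 0.126
```

Request:
{"op": "arm_command", "data": {
  "increments": [
    {"dp":[0,2,0],"angular":[0,0,0],"hand":1},
    {"dp":[0,2,0],"angular":[0,0,0],"hand":1},
    {"dp":[0,1,0],"angular":[0,0,0],"hand":1},
    {"dp":[0,1,0],"angular":[0,0,0],"hand":1},
    {"dp":[0,0.5,0],"angular":[0,0,0],"hand":1},
    {"dp":[0,0,0],"angular":[0,0,0],"hand":1},
    {"dp":[0,0,0],"angular":[0,0,0],"hand":1}
  ]
}}

```text
time_s: 20.85
ee_pos: [0.6184, -0.0079, 0.1798]
eef_rot: [0.177, -0.685, 0.685, -0.177]
wrist_force: [0.1, 0.7, -4.4]
width: 0.126
```

Request:
{"op": "arm_command", "data": {
  "increments": [
    {"dp":[0,0.5,0],"angular":[0,0,0],"hand":1},
    {"dp":[0,0.5,0],"angular":[0,0,0],"hand":1},
    {"dp":[0,0.5,0],"angular":[0,0,0],"hand":1},
    {"dp":[0,0,0],"angular":[0,0,0],"hand":1},
    {"dp":[0,0,0],"angular":[0,0,0],"hand":1}
  ]
}}

```text
time_s: 21.35
ee_pos: [0.6186, -0.0079, 0.1789]
eef_rot: [0.177, -0.685, 0.685, -0.177]
wrist_force: [-0.9, 0.0, 1.0]
width: 0.123
```

The pot's weight is now on the stand, so I'll release and rise.

Request:
{"op": "arm_command", "data": {
  "increments": [
    {"dp":[0,0,0],"angular":[0,0,0],"hand":0.8},
    {"dp":[0,0,0],"angular":[0,0,0],"hand":0.6},
    {"dp":[0,0,0],"angular":[0,0,0],"hand":0.4},
    {"dp":[0,0,0],"angular":[0,0,0],"hand":0.4},
    {"dp":[0,-15,0],"angular":[0,0,0],"hand":0.4},
    {"dp":[0,-35,0],"angular":[0,0,0],"hand":0.2},
    {"dp":[0,-40,0],"angular":[0,0,0],"hand":0},
    {"dp":[0,0,0],"angular":[0,0,0],"hand":0},
    {"dp":[0,0,0],"angular":[0,0,0],"hand":0}
  ]
}}

```text
time_s: 22.25
ee_pos: [0.6191, -0.008, 0.2698]
eef_rot: [0.176, -0.684, 0.685, -0.178]
wrist_force: [0.7, 0.6, -0.4]
width: 0.998
```

```bash
python3 - <<'E'
from h import *
delta((.6414,-.209,.2),-81)
c,im=wrist("w12"); p,R,_=tool()
cv2.imwrite("pics/scene2.png",eyes.camera("scene")[:,:,::-1])
b=cv2.imread("pics/scene2.png")[150:330,230:440]; a=cv2.resize(cv2.imread("pics/w12.png"),None,fx=.625,fy=.625)
b=cv2.resize(b,(350,300),interpolation=2); cv2.imwrite("pics/m2.png",np.hstack([a,b]))
E
```

```text
TCP [ 0.6191 -0.008   0.2698] jaw -61.02 down [ 0.003 -0.    -1.   ] F [ 0.7  0.6 -0.4] w 0.998 t 22.25 q6 0.98
turn y 19.98
dp mm now [ 78.1  70.  186.5]
dp mm after turn [  9.6  70.  201.9]
```

View pics/m2.png

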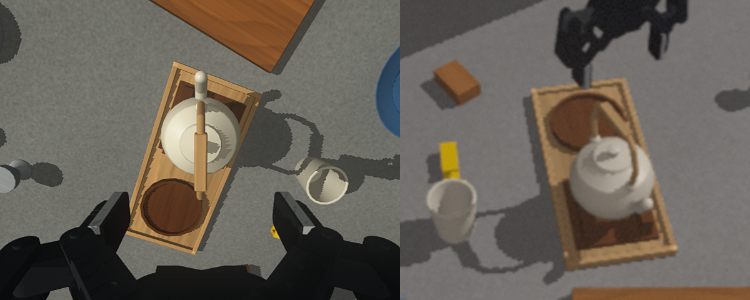

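Request:
{"op": "arm_command", "data": {
  "increments": [
    {"dp":[0,0,0],"angular":[0,-7.74,0],"hand":0},
    {"dp":[0,0,0],"angular":[0,-7.74,0],"hand":0},
    {"dp":[0,0,0],"angular":[0,-7.74,0],"hand":0},
    {"dp":[0,0,0],"angular":[0,-7.74,0],"hand":0},
    {"dp":[0,0,0],"angular":[0,-7.74,0],"hand":0},
    {"dp":[0,0,0],"angular":[0,-7.74,0],"hand":0},
    {"dp":[0,0,0],"angular":[0,-7.74,0],"hand":0},
    {"dp":[0,0,0],"angular":[0,-7.74,0],"hand":0},
    {"dp":[0,0,0],"angular":[0,-7.74,0],"hand":0},
    {"dp":[0,0,0],"angular":[0,0,0],"hand":0}
  ]
}}

```text
time_s: 23.35
ee_pos: [0.6174, -0.0079, 0.2663]
eef_rot: [0.537, -0.462, 0.46, -0.536]
wrist_force: [0.5, -0.4, -0.1]
width: 1.0
```

Request:
{"op": "arm_command", "data": {
  "increments": [
    {"dp":[40.4,0,-1.7],"angular":[0,0,0],"hand":0},
    {"dp":[40.4,0,-1.7],"angular":[0,0,0],"hand":0},
    {"dp":[40.4,0,-1.7],"angular":[0,0,0],"hand":0},
    {"dp":[40.4,0,-1.7],"angular":[0,0,0],"hand":0},
    {"dp":[40.4,0,-1.7],"angular":[0,0,0],"hand":0},
    {"dp":[0,20,0],"angular":[0,0,0],"hand":0},
    {"dp":[0,40,0],"angular":[0,0,0],"hand":0},
    {"dp":[0,0,0],"angular":[0,0,0],"hand":0},
    {"dp":[0,0,0],"angular":[0,0,0],"hand":0}
  ]
}}

```text
time_s: 24.25
ee_pos: [0.6393, -0.2085, 0.2068]
eef_rot: [0.536, -0.463, 0.46, -0.535]
wrist_force: [0.0, 0.3, 1.8]
width: 1.001
```

```bash
python3 - <<'E'
from h import *
delta((.6414,-.209,.2),8.7)
c,im=wrist("w13"); p,R,_=tool()
q=c.proj([.6414,-.209,.065]); print("expect px",q)
x,y=int(q[0]),int(q[1]); roi=(max(x-90,0),max(y-90,0),x+90,min(y+110,300))
for k in blobs(im,roi,lambda h,s,v:(v>165)&(s<60))[:3]:
    el=cv2.fitEllipse(k) if len(k)>5 else None; print(cv2.contourArea(k),cv2.boundingRect(k),el,c.plane(el[0],.065) if el else "")
E
```

```text
TCP [ 0.6393 -0.2085  0.2068] jaw 8.54 down [-0.004  0.002 -1.   ] F [0.  0.3 1.8] w 1.001 t 24.25 q6 -0.53
turn y -0.16
dp mm now [0.8 6.8 2.1]
dp mm after turn [0.8 6.8 2.1]
expect px [325.34731622 231.89764951]
5512.5 (281, 190, 86, 83) ((323.8410949707031, 231.00355529785156), (82.52191925048828, 85.08354187011719), 92.49026489257812) [ 0.6402536  -0.20851433  0.065     ]
```

Request:
{"op": "arm_command", "data": {
  "increments": [
    {"dp":[0.5,35,1.3],"angular":[0,0,0],"hand":0},
    {"dp":[0,40,0],"angular":[0,0,0],"hand":0},
    {"dp":[0,40,0],"angular":[0,0,0],"hand":0},
    {"dp":[0,30,0],"angular":[0,0,0],"hand":0},
    {"dp":[0,15,0],"angular":[0,0,0],"hand":0},
    {"dp":[0,5,0],"angular":[0,0,0],"hand":0.1},
    {"dp":[0,0,0],"angular":[0,0,0],"hand":0.15},
    {"dp":[0,0,0],"angular":[0,0,0],"hand":0.15}
  ],
  "force": 35
}}

```text
time_s: 25.1
ee_pos: [0.6434, -0.2098, 0.0455]
eef_rot: [-0.536, 0.46, -0.462, 0.537]
wrist_force: [0.9, -0.3, -0.4]
width: 0.852
```

```bash
python3 - <<'E'
from h import *
delta((.641,-.2088,.042),8.7)
c,im=wrist("w14"); p,R,_=tool()
q=c.proj([.641,-.2088,.065]); print("expect px",q)
hsv=cv2.cvtColor(im,cv2.COLOR_RGB2HSV)
for r in (int(q[1])-20,int(q[1]),int(q[1])+20):
    row=im[r,180:460].astype(int).mean(1); print(r,[(int(180+i),int(row[i])) for i in range(0,280,6)])
E
```

```text
TCP [ 0.6434 -0.2098  0.0455] jaw 8.64 down [ 0.004 -0.002 -1.   ] F [ 0.9 -0.3 -0.4] w 0.852 t 25.1 q6 -0.53
turn y -0.06
dp mm now [-1.4  3.5 -2.2]
dp mm after turn [-1.4  3.5 -2.2]
expect px [314.52527301 363.73294339]
343 [(180, 134), (186, 134), (192, 145), (198, 32), (204, 24), (210, 26), (216, 206), (222, 190), (228, 68), (234, 78), (240, 80), (246, 81), (252, 81), (258, 84), (264, 86), (270, 86), (276, 87), (282, 90), (288, 90), (294, 91), (300, 92), (306, 92), (312, 94), (318, 93), (324, 94), (330, 93), (336, 93), (342, 92), (348, 88), (354, 77), (360, 167), (366, 82), (372, 85), (378, 124), (384, 79), (390, 85), (396, 79), (402, 190), (408, 202), (414, 74), (420, 32), (426, 32), (432, 30), (438, 31), (444, 28), (450, 26), (456, 132)]
363 [(180, 28), (186, 88), (192, 35), (198, 21), (204, 23), (210, 26), (216, 198), (222, 191), (228, 84), (234, 92), (240, 102), (246, 113), (252, 120), (258, 129), (264, 137), (270, 148), (276, 155), (282, 162), (288, 168), (294, 173), (300, 178), (306, 181), (312, 183), (318, 185), (324, 186), (330, 184), (336, 182), (342, 180), (348, 174), (354, 170), (360, 163), (366, 155), (372, 149), (378, 137), (384, 125), (390, 114), (396, 100), (402, 193), (408, 189), (414, 67), (420, 73), (426, 31), (432, 30), (438, 29), (444, 27), (450, 38), (456, 165)]
383 [(180, 31), (186, 32), (192, 20), (198, 20), (204, 22), (210, 23), (216, 111), (222, 195), (228, 178), (234, 107), (240, 117), (246, 125), (252, 132), (258, 142), (264, 149), (270, 155), (276, 161), (282, 167), (288, 171), (294, 175), (300, 179), (306, 183), (312, 184), (318, 184), (324, 187), (330, 184), (336, 182), (342, 181), (348, 177), (354, 172), (360, 168), (366, 163), (372, 156), (378, 148), (384, 139), (390, 128), (396, 187), (402, 190), (408, 60), (414, 69), (420, 66), (426, 67), (432, 28), (438, 26), (444, 25), (450, 26), (456, 33)]
```

Request:
{"op": "arm_command", "data": {
  "increments": [
    {"dp":[-1.4,3,-2.5],"angular":[0,0,0],"hand":0.15},
    {"dp":[0,0,0],"angular":[0,0,0],"hand":0.25},
    {"dp":[0,0,0],"angular":[0,0,0],"hand":0.35},
    {"dp":[0,0,0],"angular":[0,0,0],"hand":0.45},
    {"dp":[0,0,0],"angular":[0,0,0],"hand":0.5},
    {"dp":[0,0,0],"angular":[0,0,0],"hand":0.5},
    {"dp":[0,0,0],"angular":[0,0,0],"hand":0.5}
  ],
  "force": 35
}}

```text
time_s: 25.85
ee_pos: [0.6392, -0.2084, 0.0414]
eef_rot: [-0.536, 0.461, -0.461, 0.536]
wrist_force: [-0.7, 0.1, 5.5]
width: 0.704
```

Request:
{"op": "arm_command", "data": {
  "increments": [
    {"dp":[0,-5,0],"angular":[0,0,0],"hand":0.5},
    {"dp":[0,-15,0],"angular":[0,0,0],"hand":0.5},
    {"dp":[0,-30,0],"angular":[0,0,0],"hand":0.5},
    {"dp":[0,-40,0],"angular":[0,0,0],"hand":0.5},
    {"dp":[0,-35,0],"angular":[0,0,0],"hand":0.5},
    {"dp":[0,0,0],"angular":[0,0,0],"hand":0.5},
    {"dp":[0,0,0],"angular":[0,0,0],"hand":0.5}
  ]
}}

```text
time_s: 26.55
ee_pos: [0.6395, -0.2085, 0.1672]
eef_rot: [-0.536, 0.46, -0.462, 0.537]
wrist_force: [-0.2, 0.1, -1.9]
width: 0.703
```

```bash
python3 - <<'E'
from h import *
delta((.469,-.209,.18),8.7)
delta((.469,-.030,.17),8.7)
c,im=wrist("w15"); p,R,_=tool()
print("tcp px",c.proj(p))
m=im.astype(int).mean(2)
for r in (340,363,380): print(r,m[r,200:450:5].astype(int).tolist())
print("col",m[200:470:6,318].astype(int).tolist())
E
```

```text
TCP [ 0.6395 -0.2085  0.1672] jaw 8.64 down [ 0.003 -0.001 -1.   ] F [-0.2  0.1 -1.9] w 0.703 t 26.55 q6 -0.53
turn y -0.06
dp mm now [ -25.1  -13.3 -168.6]
dp mm after turn [ -25.2  -13.3 -168.6]
TCP [ 0.6395 -0.2085  0.1672] jaw 8.64 down [ 0.003 -0.001 -1.   ] F [-0.2  0.1 -1.9] w 0.703 t 26.55 q6 -0.53
turn y -0.06
dp mm now [-202.    -3.5 -141.8]
dp mm after turn [-202.2   -3.5 -141.6]
tcp px [318.65949435 330.55201858]
340 [123, 128, 128, 123, 34, 18, 194, 183, 143, 73, 74, 76, 76, 78, 81, 81, 82, 84, 85, 87, 86, 87, 89, 89, 89, 89, 89, 88, 88, 88, 87, 86, 85, 84, 82, 82, 80, 78, 77, 74, 73, 181, 185, 195, 31, 37, 129, 126, 127, 85]
363 [32, 31, 25, 24, 31, 188, 180, 70, 72, 75, 76, 78, 80, 80, 81, 82, 84, 82, 160, 122, 131, 170, 171, 174, 176, 176, 177, 178, 176, 173, 171, 166, 162, 158, 151, 143, 138, 128, 119, 109, 96, 83, 71, 183, 185, 31, 29, 35, 35, 35]
380 [29, 30, 32, 28, 24, 106, 136, 81, 75, 98, 105, 112, 119, 126, 131, 140, 146, 151, 156, 162, 165, 169, 172, 175, 176, 176, 177, 177, 177, 174, 172, 170, 164, 161, 156, 151, 144, 137, 130, 120, 112, 101, 90, 184, 182, 29, 34, 35, 35, 34]
col [115, 74, 65, 66, 66, 111, 113, 156, 154, 155, 155, 155, 156, 156, 153, 201, 170, 113, 112, 112, 113, 111, 111, 95, 89, 88, 90, 176, 176, 175, 175, 176, 176, 175, 175, 174, 175, 175, 175, 42, 37, 36, 35, 33, 31]
```

Request:
{"op": "arm_command", "data": {
  "increments": [
    {"dp":[0,0,-35.4],"angular":[0,0,0],"hand":0.5},
    {"dp":[0,0,-35.4],"angular":[0,0,0],"hand":0.5},
    {"dp":[0,0,-35.4],"angular":[0,0,0],"hand":0.5},
    {"dp":[0,0,-35.4],"angular":[0,0,0],"hand":0.5},
    {"dp":[-40.2,0,0],"angular":[0,0,0],"hand":0.5},
    {"dp":[-40.2,0,0],"angular":[0,0,0],"hand":0.5},
    {"dp":[-40.2,0,0],"angular":[0,0,0],"hand":0.5},
    {"dp":[-40.2,0,0],"angular":[0,0,0],"hand":0.5},
    {"dp":[-40.2,0,0],"angular":[0,0,0],"hand":0.5},
    {"dp":[0,0,0],"angular":[0,0,0],"hand":0.5},
    {"dp":[0,0,0],"angular":[0,0,0],"hand":0.5}
  ]
}}

```text
time_s: 27.7
ee_pos: [0.4674, -0.0298, 0.1641]
eef_rot: [0.538, -0.461, 0.459, -0.536]
wrist_force: [0.5, 0.9, -1.9]
width: 0.699
```

```bash
python3 - <<'E'
from h import *
delta((.4687,-.031,.0555),8.7)
c,im=wrist("w16"); p,R,_=tool()
for q in ((320,288),(320,434)): print("rim x",(R.T@(c.plane(q,p[2]+.0236)-p)*1e3).round(1))
print("dish expected px", [c.proj([.4687+.053*np.cos(a),-.031+.053*np.sin(a),.02]).round(0).tolist() for a in np.radians([8.7,98.7,188.7])])
cv2.imwrite("pics/w16s.png",cv2.resize(im[...,::-1],None,fx=1,fy=1))
E
```

```text
TCP [ 0.4674 -0.0298  0.1641] jaw 8.8 down [-0.003  0.    -1.   ] F [ 0.5  0.9 -1.9] w 0.699 t 27.7 q6 -0.31
turn y 0.1
dp mm now [  1.4 108.6   1.4]
dp mm after turn [  1.4 108.6   1.4]
rim x [-29.2 -23.6  -1. ]
rim x [ 20.  -23.6  -1. ]
dish expected px [[399.0, 232.0], [324.0, 155.0], [249.0, 231.0]]
```

View pics/w16.png

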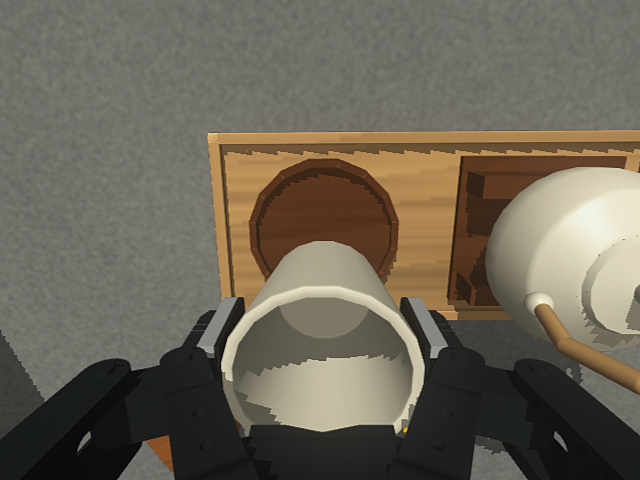

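This was my 16th and last viewed picture. The dish spans columns 249–399 with its top at row 159, and the cup is held upright over it with a 1–2 mm correction to make. I'll lower it gently.

Request:
{"op": "arm_command", "data": {
  "increments": [
    {"dp":[1.5,25,1.2],"angular":[0,0,0],"hand":0.5},
    {"dp":[0,35,0],"angular":[0,0,0],"hand":0.5},
    {"dp":[0,25,0],"angular":[0,0,0],"hand":0.5},
    {"dp":[0,10,0],"angular":[0,0,0],"hand":0.5},
    {"dp":[0,5,0],"angular":[0,0,0],"hand":0.5},
    {"dp":[0,2,0],"angular":[0,0,0],"hand":0.5},
    {"dp":[0,1,0],"angular":[0,0,0],"hand":0.5},
    {"dp":[0,0,0],"angular":[0,0,0],"hand":0.5},
    {"dp":[0,0,0],"angular":[0,0,0],"hand":0.5}
  ]
}}

```text
time_s: 28.65
ee_pos: [0.4708, -0.0322, 0.0631]
eef_rot: [-0.536, 0.46, -0.461, 0.537]
wrist_force: [0.6, 0.7, -1.0]
width: 0.701
```

Request:
{"op": "arm_command", "data": {
  "increments": [
    {"dp":[0,2,-1],"angular":[0,0,0],"hand":0.5},
    {"dp":[0,2,0],"angular":[0,0,0],"hand":0.5},
    {"dp":[0,1,0],"angular":[0,0,0],"hand":0.5},
    {"dp":[0,1,0],"angular":[0,0,0],"hand":0.5},
    {"dp":[0,1,0],"angular":[0,0,0],"hand":0.5},
    {"dp":[0,0,0],"angular":[0,0,0],"hand":0.5},
    {"dp":[0,0,0],"angular":[0,0,0],"hand":0.5}
  ]
}}

```text
time_s: 29.35
ee_pos: [0.4692, -0.0323, 0.0554]
eef_rot: [0.536, -0.461, 0.461, -0.536]
wrist_force: [-1.0, -0.8, 1.6]
width: 0.699
```

Request:
{"op": "arm_command", "data": {
  "increments": [
    {"dp":[0,0.3,0],"angular":[0,0,0],"hand":0.4},
    {"dp":[0,0,0],"angular":[0,0,0],"hand":0.25},
    {"dp":[0,0,0],"angular":[0,0,0],"hand":0.1},
    {"dp":[0,0,0],"angular":[0,0,0],"hand":0.05},
    {"dp":[0,0,0],"angular":[0,0,0],"hand":0},
    {"dp":[0,-5,0],"angular":[0,0,0],"hand":0},
    {"dp":[0,-15,0],"angular":[0,0,0],"hand":0},
    {"dp":[0,-30,0],"angular":[0,0,0],"hand":0},
    {"dp":[0,-40,0],"angular":[0,0,0],"hand":0},
    {"dp":[0,-45,0],"angular":[0,0,0],"hand":0},
    {"dp":[0,-45,0],"angular":[0,0,0],"hand":0},
    {"dp":[0,0,0],"angular":[0,0,0],"hand":0}
  ]
}}

```text
time_s: 30.55
ee_pos: [0.4734, -0.0329, 0.2416]
eef_rot: [-0.534, 0.457, -0.465, 0.539]
wrist_force: [1.3, -0.8, 0.2]
width: 0.998
```

```bash
python3 - <<'E'
from h import *
delta((.469,-.032,.2),8.7)
c,im=wrist("w17"); p,R,_=tool()
q=c.proj([.469,-.032,.079]).astype(int); print(q)
roi=(q[0]-75,q[1]-75,q[0]+75,q[1]+75)
for k in blobs(im,roi,lambda h,s,v:(v>150)&(s<70))[:2]:
    el=cv2.fitEllipse(k); print("cup rim",cv2.contourArea(k),el,c.plane(el[0],.079))
for k in blobs(im,(roi[0]-40,max(roi[1]-40,0),roi[2]+15,roi[3]+20),lambda h,s,v:(v<125)&(s>110))[:2]:
    print("dish",cv2.contourArea(k),cv2.boundingRect(k),c.plane(cv2.minEnclosingCircle(k)[0],.02),cv2.minEnclosingCircle(k))
# oblong & mug unmoved: old vs new top view
T0=cv2.cvtColor(cv2.imread("pics/top0.png"),4); T=eyes.camera("top"); S=eyes.camera("scene"); cv2.imwrite("pics/topE.png",T[...,::-1]); cv2.imwrite("pics/sceneE.png",S[...,::-1])
for n,r,f in (("ob",(355,295,405,342),lambda h,s,v:(s>110)&(v>40)),("mug",(422,278,468,335),lambda h,s,v:(s<60)&(v>150))):
    print(n,[cv2.minAreaRect(blobs(x,r,f)[0]) for x in (T0,T)])
ct,cs=Cam("top"),Cam("scene"); S0=cv2.cvtColor(cv2.imread("pics/scene0.png"),4)
w=lambda h,s,v:(v>135)&(s<75)
k=blobs(T,(260,180,330,310),w); print("top white",[(cv2.boundingRect(x),cv2.minEnclosingCircle(x)) for x in k[:3]])
k=blobs(S,(300,180,420,320),w); print("scene white",[cv2.boundingRect(x) for x in k[:3]])
E
```

```text
TCP [ 0.4734 -0.0329  0.2416] jaw 8.65 down [ 0.014 -0.002 -1.   ] F [ 1.3 -0.8  0.2] w 0.998 t 30.55 q6 -0.31
turn y -0.05
dp mm now [-1.7 41.6 -4.8]
dp mm after turn [-1.7 41.6 -4.8]
[313 220]
cup rim 4904.5 ((314.628662109375, 220.48619079589844), (78.8960189819336, 79.4203109741211), 162.28465270996094) [ 0.46997457 -0.03192481  0.079     ]
dish 12131.5 (254, 146, 118, 131) [ 0.47498746 -0.04076721  0.02      ] ((319.0, 215.0), 71.86803436279297)
dish 1095.0 (231, 133, 172, 16) [0.46317236 0.02353064 0.02      ] ((316.5, 140.5), 85.82841491699219)
ob [((379.6463623046875, 318.1829528808594), (30.141538619995117, 17.64763641357422), 51.34019470214844), ((380.03662109375, 318.1707763671875), (30.297710418701172, 17.95998191833496), 51.34019088745117)]
mug [((445.4959411621094, 319.9549560546875), (16.477502822875977, 6.428038120269775), 84.80557250976562), ((445.0, 320.0), (16.0, 6.0), 90.0)]
top white [((260, 197, 28, 40), ((274.5231018066406, 215.33663940429688), 20.816932678222656)), ((275, 193, 12, 7), ((280.5, 196.0), 5.852449893951416)), ((278, 201, 10, 7), ((282.5, 203.5), 5.147915363311768))]
scene white [(342, 232, 28, 34), (367, 239, 17, 35), (330, 197, 8, 13)]
```

```bash
python3 - <<'E'
from h import *
c=Cam("wrist"); p,R,_=tool()
# camera pose in the tool frame -> pose of picture w12
Rc=R.T@c.R.T; tc=R.T@(c.c-p)
z=np.radians(-61.02); zz=np.array([np.cos(z),np.sin(z),0]); y=np.array([0,0,-1.]); R2=np.c_[np.cross(y,zz),y,zz]
p2=np.array([.6191,-.008,.2698]); c.R=(R2@Rc).T; c.c=p2+R2@tc
B=[c.plane(q,.185) for q in ((320,213),(320,315))]; print("bar mid",np.mean(B,0),"len",np.linalg.norm(B[0]-B[1]))
s=robot.observe(); print(s["wrist_force"]); robot.close_job()
E
```

```text
bar mid [ 0.61378558 -0.00987439  0.185     ] len 0.06147859385179351
[-0.73876966  0.35593331 -0.32907978]
the job is handed in; nothing more can be done
```

The tea tray is laid and the job handed in at about 31 s of the 106 s allowed. No verdict is reported.

I stacked the square packer and then the round one between the rails. The teapot went on top by its handle bar, and the handle-less cup went into the dish.

**Last checks:**
- **Packers:** The stack looked flat and within about 2 mm of the stand's centre in the wrist picture.
- **Teapot:** It looked upright. Its handle bar measured about 4 mm from the stand's centre, from pixels read by eye. I saw its weight pass to the stand before I opened the fingers.
- **Cup:** Its rim is a clean circle, within about 2 mm of my best estimate of the dish centre, so it stands upright.
- **Spare packer and mug:** Both were unmoved in the top view, within 0.5 pixel.
- **Robot:** The gripper was clear of everything at the end.

**Disagreements:**
- The top camera read about 4–5 mm off in y from the wrist camera. I trusted the wrist camera, and the grasps and contact heights fitted it.
- The rail tops came out at 36–43 mm from two wrist views, against 44 mm from the text.
- The last dish outline was spoilt because the cup covers part of it. The dish centre therefore rests on the earlier views.

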